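# Move a gel cassette from the rack to the clamp stand and cam it tight

## Robot

A 6-joint arm with a two-finger parallel gripper is mounted at the origin on a cart in front of the work surface, level with it; the furniture and walls round the work are solid. World frame = base frame: x ahead of the robot, y to its left, z up, the work surface at z = 0. Lengths are in mm, angles in rad, forces in N, time in s.
With the tool pointing down it reaches from about 300 to 775 mm from the base axis. Payload 14.6 kg.
Tool frame: the origin (TCP) lies between the finger pads; the fingertips stand 8 mm ahead of it and the grasp point (between the pads) lies 11 mm behind it; z points along the fingers, y is the direction in which the jaws open and shut (so a half turn about z gives the same grasp; the last joint's range is limited). The gripper opens to 94 mm and grips with 3 to 60 N. Pads are 16 mm wide; open, the fingers measure 119 mm over their backs; the gripper's body (75 mm by 177 mm) begins 78 mm behind the grasp point.
Start: joints at [-0.067, 0.3, 1.521, -0, 1.321, -0.067], TCP at [549.99, -0.002, 213.446] pointing down, gripper open.
Joint ranges: [-3.03, 3.03], [-0.79, 2.21], [0.23, 2.52], [-1.04, 4.18], [0, 3.07], [-2.55, 2.55]. Speed limits (rad/s): [2.22, 2.22, 2.57, 3.14, 3.14, 3.14].

## Interface

Orientations are given as [roll, pitch, yaw] about the fixed x, y, z axes, in that order (R = Rz(yaw) Ry(pitch) Rx(roll)).
In Python, from cell import manip, cams, models gives the robot as it stands. The module is installed in compiled form; this text tells all that it offers.
- The arm moves only by the shell command python3 -m pendant 'ROWS' [OPENING] [FORCE]. ROWS is JSON, a list that holds one entry, the list of rows, each a list of 4 numbers: the shift along the tool's x, y, z in cm, then the turn about the tool's z in rad. In form: [[[x, y, z, roll], ...]]. A call has 1 to 5 rows; each row is the pose to reach, as a shift and turn from the pose commanded when the call began, along the tool's axes at that moment; what a row does not reach only later rows make up. A row lasts 1/10 s, in which the tool goes at most 50 mm and 8.59 degrees, less where a joint would pass 70% of its speed; a pose out of reach is approached as far as the arm can. A call with a gripper value outside its range is refused whole. OPENING is the opening, from -1 (shut) to 1 (fully open), so that 0 is half open, set as the call begins (- or left out, the last holds). The fingers move at their own pace and stop on an object; FORCE is the grip in N (left out, the last holds). Time passes only in rows, so rows that repeat a pose let the fingers close. It gives the time, the measured TCP pose, the force and the opening at its end, in the units of the state.
- manip.read_state(): the state, without advancing time (a new reading comes with each control period).
- cams.camera(name): name is "scene" or "side" or "wrist"; returns a dict with "frame" (400x640x3 uint8, red, green, blue), "K" (3x3 intrinsics, pixels), "pose" (4x4, takes a point from camera to world coordinates). Camera axes: x right, y down, z forward; pixel columns grow to the right and rows downward; lengths in mm; the calibration is good to about 2 mm. The wrist camera is an equidistant fisheye: a pixel r from the principal point sees the ray r / f radians off the axis. A picture is of the moment at which its call begins. There is no depth.
- manip.sign_off(): hands the job in, once; it reports no verdict.
Trained networks look in the newest picture that a camera, given by its name, has taken for a name from the list of things; names that differ only in an ending like _2 or _b are one class to them, and where a whole thing is asked for, a point or a joint stands for the part that bears it (a point fixed in the world has none). Each returns a list of dicts, best first, with "score" (0 to 1); they miss things now and then, are a little off and sometimes report something else, mostly with a low value. They report only what shows in the picture. A call takes as long as a camera call. They do not tell look-alikes from the thing itself.
- models.regions_of(camera, name): "pixels" (400x640 bool, what is visible of it) and "point" ([column, row] in pixels, amid what is visible of it).
The state is a dict: "clock": time; "joints": joint angles; "qd": joint speeds; "effort": joint torques, N m; "eef_pos": TCP position; "eef_rot": TCP orientation; "wrist_force": force on the tool from outside, world axes, zero at the start; "moment": the same for the moment, N m; "finger_gap": finger opening in mm.
Only numpy, scipy, OpenCV 4.12 (cv2) and the standard library are available. Lean on these libraries where they do the work, as an engineer would, in place of code of your own. Each camera call takes 0.05 s, during which the arm holds its last target.

## Task

Slide the blue gel cassette up out of its leaning slot in the white rack and set it down, top edge up, in the trough of the clamp stand leaning flat against the black sprung pad. Let go of it, then turn the red-handled eccentric knob until its lobe bears firmly on the cassette and pushes the pad back a little, without driving the pad to its stop. Leave the other two cassettes standing in the rack.

Things in the scene. Friction and masses are not known exactly. Their poses are not given: they have to be found in the camera images.
- blue_center (a point): centre of the blue-framed gel cassette (the one to move): a flat plate 100 mm wide (own x) x 8 mm thick (own y) x 90 mm tall (own z, up along the plate to its thick blue top edge), about 0.15 kg. It stands in one of the rack's three slots; pinch it across its 8 mm thickness at the middle of the top edge and draw it along its own +z.
- blue: the same cassette; this origin is the middle of its bottom edge (45 mm below the centre along own z), same axes
- amber_center (a point): gel cassette exactly like the blue one but with a yellow frame, in another slot of the rack; the point is its centre; leave it where it is
- green_center (a point): gel cassette exactly like the blue one but with a green frame, in another slot of the rack; the point is its centre; leave it where it is
- rack: white rack fixed to the bench, 136 x 190 mm, up to 85 mm high; origin under its middle, z up. Its three slots lie side by side along its y, 50 mm apart (y = -50, 0, +50 mm), each leaning 0.47 rad (27 degrees) from vertical, top towards the rack's -y. A slot is 11 mm wide and its floor is 30 mm above the bench.
- slot_mid (a point): middle of the floor of the rack's middle slot. Guides hold the two side edges of a cassette up to 55 mm from its bottom edge, with 1.5 mm play at each face and 2 mm at each side edge; so 35 mm of the cassette stands out, and its middle 64 mm is open between the guides.
- stand: clamp stand fixed to the bench, grey base 150 x 165 mm; origin under its middle at bench height, x along the trough, z up. A cassette in it stands as in the rack: width along the stand's x, top leaned 0.47 rad towards the stand's -y. In stand axes u = (0, -0.453, 0.892) points up along the cassette and n = (0, 0.892, 0.453) out of its upper face.
- seat (a point): point on the trough's floor, at (0, 0, 35 mm) in stand axes. The floor is square to the cassette and 27 mm wide along n; end stops 26 mm high leave 4 mm at each side of a centred cassette. A cassette centred at this point + 45 mm u + 7 mm n goes straight down along u, clear of pad and lobe, while the knob is as at the start.
- pad_ref (a point): nearest place of the black pad's face: the point 40 mm up along u from the seat. The pad, 86 mm wide, 18 to 62 mm up along u, carries the cassette's lower face. Its backstop is adjustable, so the face really lies 0 to 6.3 mm further to -n: find it by touch. The pad is sprung: 7 N per mm, 4 mm to its stop. Finished, the cassette stands on the trough floor flat against the pad.
- cam: eccentric clamp knob on the stand, on a vertical axis 30 mm to -x and 22.7 mm to +y of the stand's origin. This origin lies on the axis at the middle of the red bar handle, 105 mm above the bench; the bar is 38 mm long (own x), 14 mm wide (own y), 24 mm high, with a white mark at the lobe end. It starts with own x 120 to 134 degrees counter-clockwise from the stand's x.
- cam_disc (a point): centre of the knob's steel disc, the lobe: 32 mm radius, 12 mm thick, 65 to 77 mm above the bench, 11 mm off the axis along the knob's own x. Turn it counter-clockwise (from above), by 0.6 to 1.9 rad in all, until it bears on the cassette's upper face. It turns with 0.08 N m of friction; once it bears, the moment may rise by up to 0.012 N m per newton, sometimes hardly, and cassette and pad give way 0.6 to 1 mm per 0.1 rad. It stays where it is left.
Things that resemble listed ones, but are neither listed nor needed, are in the scene too. Of the things that look like the blue, the larger one is meant.

How it is judged:
By the outcome, as a careful person would: the job done as asked, in the order asked, and still so for the second after the job is handed in, with the robot touching nothing.
It also fails if it takes over 72 s, if anything falls off the work surface, if the arm or the gripper's body presses on something with over 40 N, if the wrist force passes 120 N, or if a joint passes its speed limit or range.

## Working session

There is one attempt and no reset: what is moved stays moved. The work goes in short steps, Python scripts to look and compute and a shell command to move; the robot and the scene stay as the last step left them, time stands still between calls to the robot, and variables do not carry over. Pictures are saved under pics/ and viewed, and the job is handed in when it is done.

```bash
mkdir -p pics; ls; python3 - <<'E'
from cell import manip,cams,models
import cv2,numpy as np
s=manip.read_state();print(s)
for n in ["scene","side","wrist"]:
    c=cams.camera(n);cv2.imwrite(f"pics/a_{n}.png",c["frame"][:,:,::-1]);print(n,c["K"].tolist(),np.round(c["pose"],4).tolist())
E
```

```text
pics
{'clock': 0.0, 'joints': array([-6.66241459e-02,  3.00455695e-01,  1.52162513e+00, -1.00566224e-05,
        1.32069727e+00, -6.66014658e-02]), 'qd': array([-1.18556044e-03,  4.79179052e-04,  4.61280946e-04, -7.49281247e-05,
        2.77807968e-04,  6.25048718e-04]), 'effort': array([-1.53750298e-03, -5.31805658e+01, -3.52735734e+01,  7.07558286e-02,
        2.43994006e-02, -4.79655944e-05]), 'eef_pos': array([ 5.49728582e+02, -6.68637663e-04,  2.12876145e+02]), 'eef_rot': array([-3.14040919e+00, -6.91745461e-05,  1.57077610e+00]), 'wrist_force': array([0.65212062, 0.24892285, 0.09513622]), 'moment': array([-0.03967411,  0.00018531,  0.00096036]), 'finger_gap': 93.933505818447}
scene [[425.2590769967729, 0.0, 321.4401655615284], [0.0, 425.2590769967729, 190.53876076317343], [0.0, 0.0, 1.0]] [[0.7043, -0.3003, 0.6433, -219.7637], [-0.7094, -0.3315, 0.6219, -695.0574], [0.0265, -0.8944, -0.4465, 563.23], [0.0, 0.0, 0.0, 1.0]]
side [[430.0356581457127, 0.0, 317.1640700054674], [0.0, 430.0356581457127, 203.0895953356077], [0.0, 0.0, 1.0]] [[0.9996, 0.0214, -0.0194, 489.3777], [0.0279, -0.5409, 0.8406, -763.7969], [0.0075, -0.8408, -0.5412, 576.7362], [0.0, 0.0, 0.0, 1.0]]
wrist [[309.70691628693146, 0.0, 318.19167041710136], [0.0, 309.70691628693146, 197.71000466061844], [0.0, 0.0, 1.0]] [[1.0, -0.0008, -0.0005, 549.9566], [-0.0009, -0.9741, -0.226, 64.5261], [-0.0003, 0.226, -0.9741, 384.3859], [0.0, 0.0, 0.0, 1.0]]
```

View pics/a_scene.png

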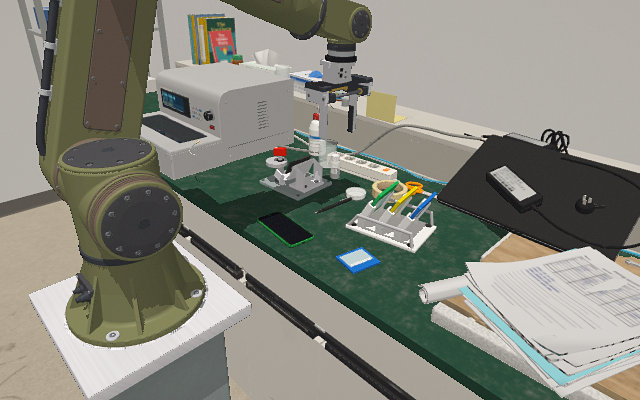

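View pics/a_side.png

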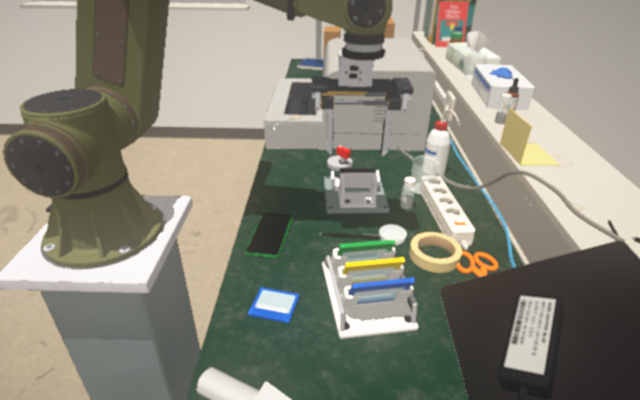

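View pics/a_wrist.png

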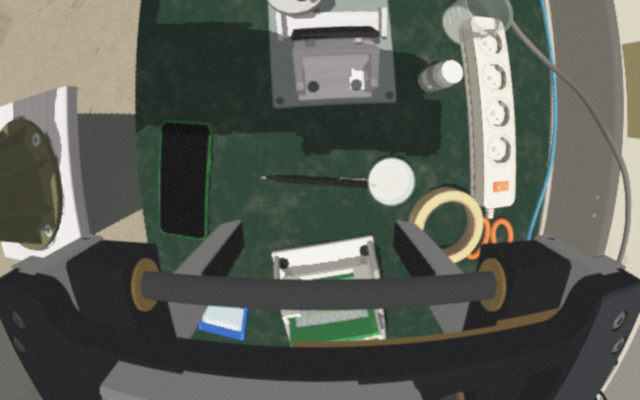

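```bash
cat > h.py <<'E'
from cell import manip,cams,models
import cv2,numpy as np
def crop(n,x0,y0,x1,y1,f,out,c=None):
    c=c or cams.camera(n)
    im=c["frame"][y0:y1,x0:x1,::-1]
    cv2.imwrite("pics/"+out,cv2.resize(im,None,fx=f,fy=f,interpolation=cv2.INTER_CUBIC))
    return c
def proj(c,P):
    P=np.atleast_2d(P);T=np.linalg.inv(c["pose"]);p=P@T[:3,:3].T+T[:3,3]
    K=c["K"]
    if c.get("fish"):
        r=np.linalg.norm(p[:,:2],axis=1);th=np.arctan2(r,p[:,2]);k=np.where(r>0,th/np.maximum(r,1e-9),0)
        return np.c_[K[0,0]*p[:,0]*k+K[0,2],K[1,1]*p[:,1]*k+K[1,2]]
    return np.c_[K[0,0]*p[:,0]/p[:,2]+K[0,2],K[1,1]*p[:,1]/p[:,2]+K[1,2]]
def ray(c,uv):
    K=c["K"];x=(uv[0]-K[0,2])/K[0,0];y=(uv[1]-K[1,2])/K[1,1]
    if c.get("fish"):
        th=np.hypot(x,y);d=np.array([x/th*np.sin(th),y/th*np.sin(th),np.cos(th)])
    else: d=np.array([x,y,1.]);d/=np.linalg.norm(d)
    return c["pose"][:3,3],c["pose"][:3,:3]@d
def tri(rs):
    A=0;b=0
    for o,d in rs:
        M=np.eye(3)-np.outer(d,d);A=A+M;b=b+M@o
    return np.linalg.solve(A,b)
def atz(c,uv,z):
    o,d=ray(c,uv);return o+d*(z-o[2])/d[2]
def cam(n):
    c=cams.camera(n);c["fish"]=(n=="wrist");return c
E
python3 - <<'E'
from h import *
C={}
for n in ["scene","side","wrist"]:
    C[n]=cam(n)
    for k in ["blue","amber_center","green_center","rack","stand","cam","cam_disc"]:
        for r in models.regions_of(n,k)[:3]:
            ys,xs=np.where(r["pixels"]);print(n,k,round(r["score"],2),np.round(r["point"]),len(xs),(xs.min(),ys.min(),xs.max(),ys.max()) if len(xs) else "")
crop("scene",330,160,460,270,6,"b1.png",C["scene"])
crop("side",240,140,430,340,4,"b2.png",C["side"])
E
```

```text
scene blue 0.7 [359. 260.] 632 (np.int64(337), np.int64(248), np.int64(379), np.int64(272))
scene blue 0.63 [424. 205.] 129 (np.int64(413), np.int64(193), np.int64(435), np.int64(215))
scene amber_center 0.68 [401. 200.] 140 (np.int64(393), np.int64(188), np.int64(415), np.int64(209))
scene green_center 0.47 [385. 196.] 180 (np.int64(374), np.int64(182), np.int64(397), np.int64(205))
scene rack 0.97 [394. 226.] 2576 (np.int64(346), np.int64(196), np.int64(435), np.int64(251))
scene stand 0.71 [282. 181.] 1103 (np.int64(260), np.int64(148), np.int64(331), np.int64(199))
scene cam_disc 0.73 [279. 159.] 336 (np.int64(266), np.int64(147), np.int64(286), np.int64(167))
side blue 0.71 [380. 292.] 1062 (np.int64(349), np.int64(278), np.int64(414), np.int64(303))
side blue 0.55 [276. 303.] 1204 (np.int64(249), np.int64(288), np.int64(298), np.int64(322))
side amber_center 0.66 [374. 264.] 1080 (np.int64(344), np.int64(258), np.int64(404), np.int64(284))
side green_center 0.58 [364. 253.] 921 (np.int64(338), np.int64(240), np.int64(395), np.int64(262))
side rack 0.62 [364. 310.] 4334 (np.int6
[... 291 characters left out ...]
t64(146), np.int64(351), np.int64(170))
side cam_disc 0.58 [342. 162.] 378 (np.int64(329), np.int64(146), np.int64(352), np.int64(170))
wrist blue 0.8 [222. 323.] 1222 (np.int64(199), np.int64(306), np.int64(247), np.int64(338))
wrist green_center 0.86 [333. 324.] 2661 (np.int64(289), np.int64(272), np.int64(377), np.int64(343))
wrist rack 0.93 [332. 257.] 3988 (np.int64(272), np.int64(234), np.int64(385), np.int64(338))
wrist stand 0.85 [319.  26.] 7144 (np.int64(267), np.int64(0), np.int64(395), np.int64(108))
wrist cam 0.73 [293.   6.] 651 (np.int64(267), np.int64(0), np.int64(321), np.int64(16))
wrist cam_disc 0.61 [292.   5.] 664 (np.int64(267), np.int64(0), np.int64(321), np.int64(16))
```

View pics/b1.png

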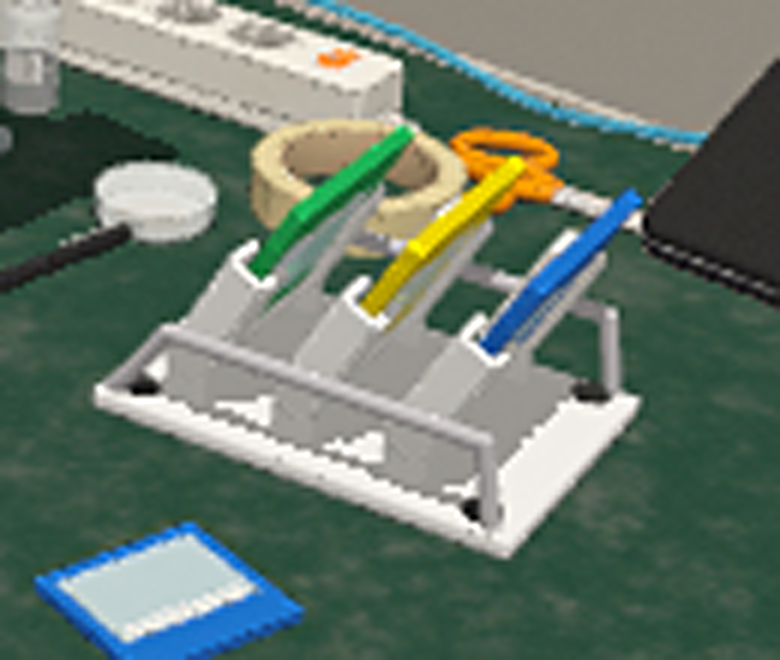

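View pics/b2.png

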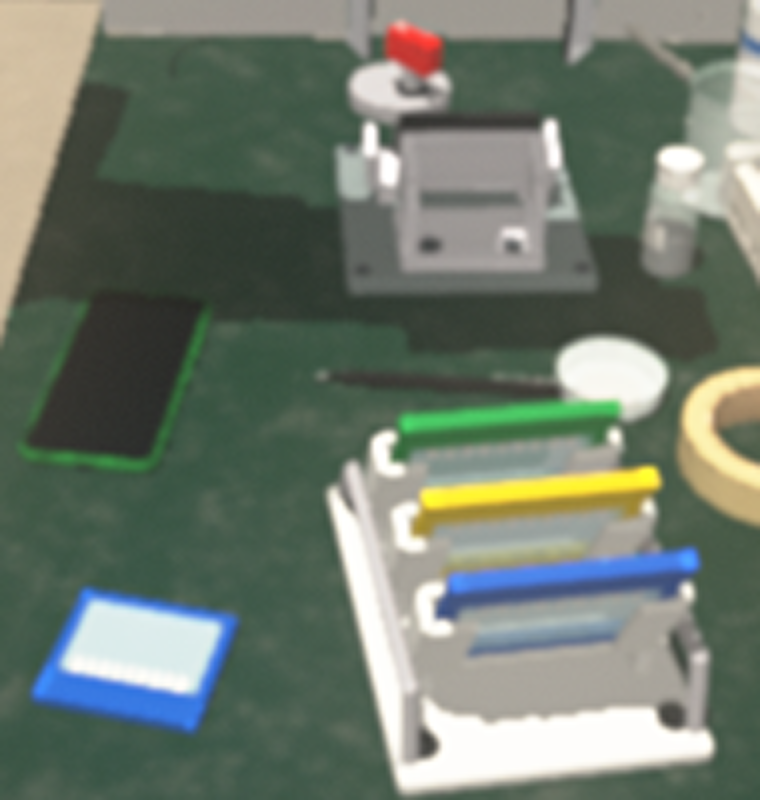

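```bash
python3 - <<'E'
from h import *
a=cam("scene");b=cam("side");w=cam("wrist")
def T(p,q):print(np.round(tri([ray(a,p),ray(b,q)]),1))
T((411.5,217),(351.5,292));T((436,193.5),(413.5,280))   # blue ends
T((392,210.5),(344.5,269.5));T((416,188),(404,260.5)) # amber
T((414.5,251),(341,337)) # rack near corner
T((436.3,226.5),(417,328))
for uv in [(273,240),(373,238),(272,106),(396,102)]: print(np.round(atz(w,uv,6),1))
def t2(p,q,k):print(k,np.round(tri([ray(a,p),ray(b,q)]),1))
t2((280,151),(343,152),"cam handle")
t2((279,159),(340,163),"disc")
E
```

```text
[ 534.5 -255.2   79.3]
[ 630.6 -255.8  108. ]
[ 524.2 -206.6   81.9]
[ 623.2 -204.8  105.7]
[ 519.8 -284.4    6.4]
[ 647.9 -263.7    9.8]
[490.7 -80.4   6. ]
[622.3 -77.9   6. ]
[494.1  91.2   6. ]
[646.3  97.7   6. ]
cam handle [530.  202.9 107.3]
disc [523.6 199.1  81.9]
```

```bash
python3 -m pendant '[[[-3.4,-1.6,0,0.15],[-6.8,-3.2,0,0.3],[-10.2,-4.8,0,0.45],[-13.6,-6.4,0,0.6],[-17,-8,0,0.75]]]'; python3 -m pendant '[[[0,0,0,0.15],[0,0,0,0.3],[0,0,0,0.45],[0,0,0,0.6],[0,0,0,0.75]]]';python3 - <<'E'
from h import *
print(manip.read_state()["joints"])
c=cam("wrist");cv2.imwrite("pics/c1.png",c["frame"][:,:,::-1]);print(c["pose"].round(3))
E
```

```text
clock: 2.0
eef_pos: [469.2, -171.2, 213.6]
eef_rot: [3.141, -0.0, 0.815]
wrist_force: [0.6, -0.1, 0.3]
finger_gap: 93.9
clock: 2.5
eef_pos: [470.0, -170.0, 213.5]
eef_rot: [3.142, -0.0, 0.065]
wrist_force: [-0.3, -0.1, 0.5]
finger_gap: 94.1
[-4.20436509e-01  1.87879722e-01  1.66020444e+00 -7.69978590e-06
  1.29347356e+00  1.08582763e+00]
[[ 6.40000e-02 -9.72000e-01 -2.25000e-01  5.34836e+02]
 [-9.98000e-01 -6.20000e-02 -1.50000e-02 -1.66321e+02]
 [ 0.00000e+00  2.25000e-01 -9.74000e-01  3.84925e+02]
 [ 0.00000e+00  0.00000e+00  0.00000e+00  1.00000e+00]]
```

View pics/c1.png

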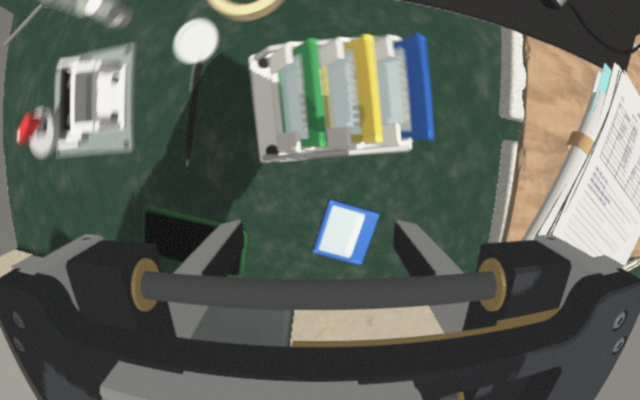

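```bash
python3 - <<'E'
from h import *
c=cam("wrist");crop("wrist",240,20,445,170,3.9,"c2.png",c)
crop("wrist",0,30,150,170,5,"c3.png",c)
E
```

```text
(no output)
```

View pics/c2.png

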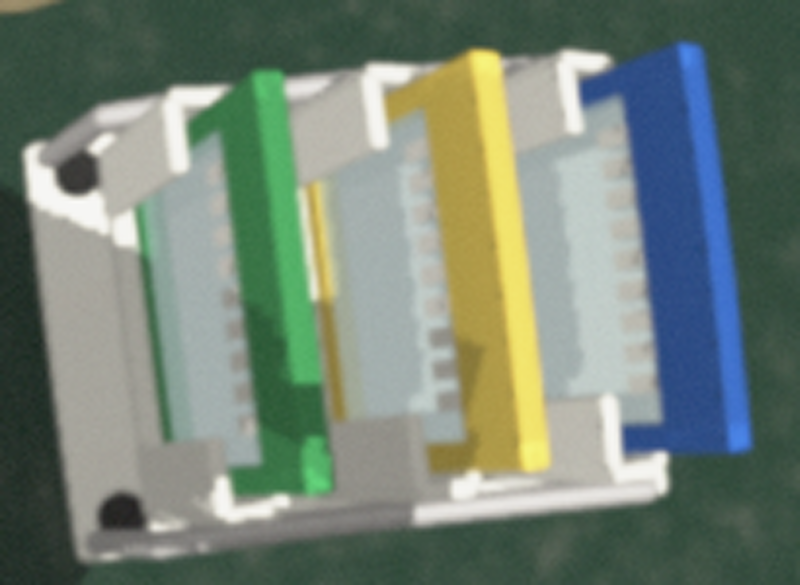

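View pics/c3.png

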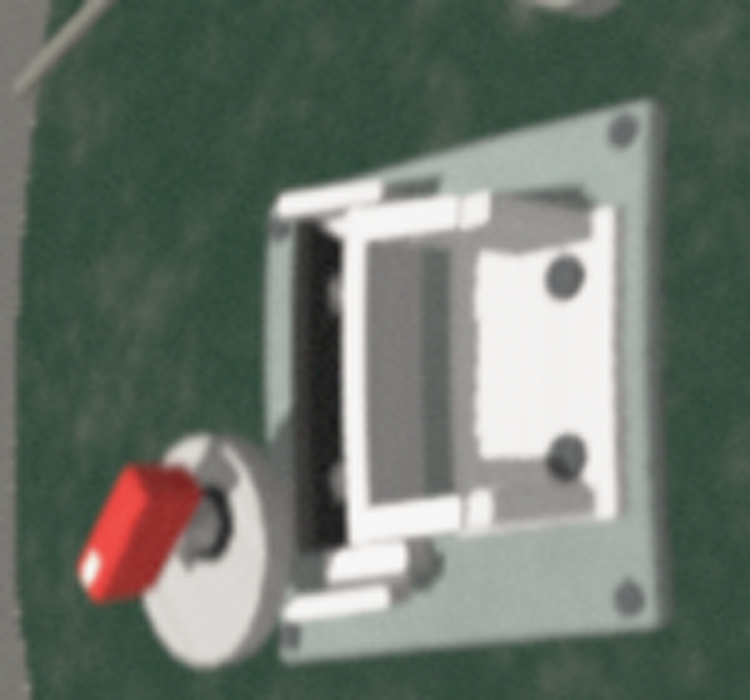

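```bash
cat > fit.py <<'E'
from h import *
from scipy.optimize import least_squares
U=np.array([0,-.453,.892]);N=np.array([0,.892,.453])
def W(p,P):
    c,s=np.cos(p[2]),np.sin(p[2]);R=np.array([[c,-s,0],[s,c,0],[0,0,1]])
    return np.atleast_2d(P)@R.T+[p[0],p[1],0]
E
python3 - <<'E'
from fit import *
c=cam("wrist");a=cam("scene");b=cam("side")
obs=[]
def top(ys,sx,sn): return np.array([50*sx,ys,30])+90*U+(4*sn-1.5)*N
for ys,q in [(-50,[(680,45),(703,46),(727,451),(750,448)]),(0,[(473,52),(498,53),(522,470),(548,466)]),(50,[(255,72),(281,74),(303,492),(328,490)])]:
    for (sx,sn),uv in zip([(1,1),(1,-1),(-1,1),(-1,-1)],q): obs.append((c,top(ys,sx,sn),np.array(uv)/3.9+[240,20],1))
obs+=[(c,np.array([68,95,6]),np.array([28,150])/3.9+[240,20],1),(c,np.array([-68,95,6]),np.array([82,560])/3.9+[240,20],1)]
for cc,ys,l,r in [(a,-50,(411.5,217),(436,193.5)),(b,-50,(351.5,287),(413.5,280)),(a,0,(392,210.5),(416,188)),(b,0,(344.5,265.5),(404,259))]:
    obs+= [(cc,top(ys,-1,0),np.array(l),.7),(cc,top(ys,1,0),np.array(r),.7)]
f=lambda p:np.concatenate([w*(proj(k,W(p,P))[0]-uv) for k,P,uv,w in obs])
r=least_squares(f,[570,-175,0.1],loss="soft_l1");print(r.x);print(np.round(f(r.x).reshape(-1,2),1).tolist())
p=r.x
print("blue top mid",W(p,np.array([0,-50,30])+90*U-1.5*N),"ctr")
ob=obs[:14];r2=least_squares(f:=lambda p:np.concatenate([w*(proj(k,W(p,P))[0]-uv) for k,P,uv,w in ob]),p);print(r2.x,W(r2.x,np.array([0,-50,30])+90*U-1.5*N))
E
```

```text
[ 5.68574858e+02 -1.69352761e+02  1.80934171e-01]
[[-0.1, -0.6], [0.0, 0.3], [0.1, 1.4], [-0.0, 1.5], [-0.2, -0.8], [0.6, -0.3], [-0.0, 0.9], [0.3, 1.1], [-0.3, -1.0], [1.1, -1.3], [0.2, 1.1], [1.7, 0.4], [-7.0, -0.6], [-7.9, 0.8], [5.0, -6.8], [-0.7, -1.5], [1.6, -1.9], [1.4, -1.5], [4.4, -6.7], [-0.3, -1.5], [1.8, -1.5], [0.9, -0.9]]
blue top mid [[ 585.14956093 -259.95719134  109.6005    ]] ctr
[ 5.68706142e+02 -1.69892173e+02  1.85548504e-01] [[ 585.69874649 -260.4191586   109.6005    ]]
```

```bash
python3 -m pendant '[[[2.2,1.9,0,-0.03],[4.4,3.8,0,-0.06],[6.6,5.6,2,-0.09],[8.8,7.5,4,-0.112],[10.83,9.41,6.34,-0.112]]]' -0.15 10;python3 -m pendant '[[[0,0,0,0],[0,0,0,0]]]'; python3 - <<'E'
from h import *
c=cam("wrist");cv2.imwrite("pics/d1.png",c["frame"][:,:,::-1])
crop("side",300,200,460,340,5,"d2.png")
E
```

```text
clock: 3.25
eef_pos: [585.8, -256.9, 149.5]
eef_rot: [3.141, -0.001, 0.187]
wrist_force: [0.5, -0.1, 0.2]
finger_gap: 57.6
clock: 3.45
eef_pos: [584.4, -256.1, 149.4]
eef_rot: [-3.141, 0.001, 0.185]
wrist_force: [-0.3, -0.1, -0.4]
finger_gap: 41.7
```

View pics/d1.png

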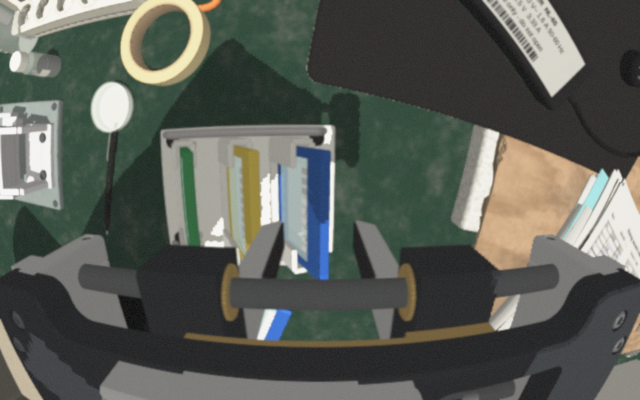

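View pics/d2.png

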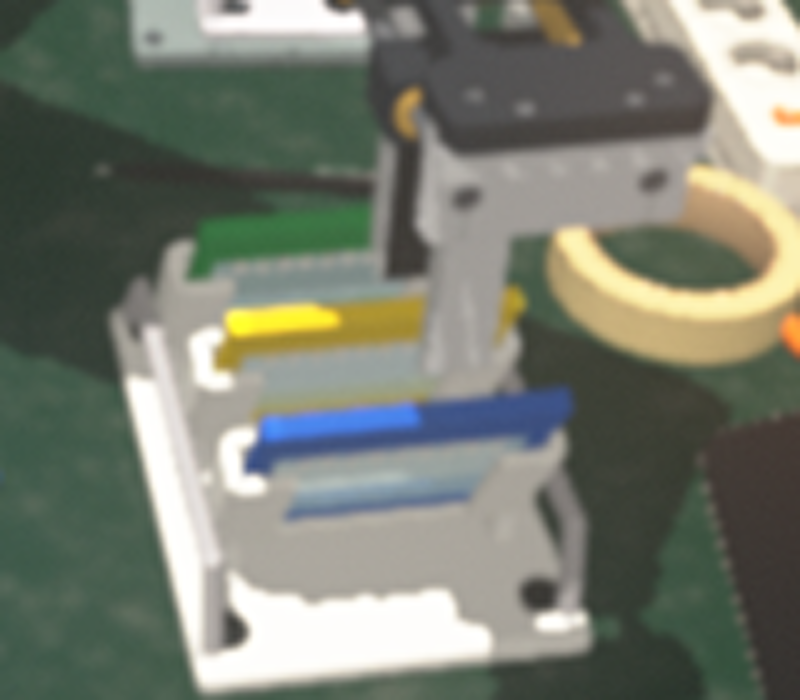

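```bash
python3 - <<'E'
from fit import *
c=cam("wrist");p=[568.65,-169.6,.183]
for sx in (1,-1):
  for sn in (1,-1): print(sx,sn,proj(c,W(p,np.array([50*sx,-50,30])+90*U+(4*sn-1.5)*N)).round(1))
im=c["frame"].copy()
for sx in (1,-1):
  for sn in (1,-1):
    q=proj(c,W(p,np.array([50*sx,-50,30])+90*U+(4*sn-1.5)*N))[0]; im[int(round(q[1])),int(round(q[0]))]=[255,0,0]
c["frame"]=im;crop("wrist",260,120,400,300,4,"d3.png",c)
E
```

```text
1 1 [[318.6 149.3]]
1 -1 [[328.8 149. ]]
-1 1 [[318.5 281.7]]
-1 -1 [[327.6 279.5]]
```

View pics/d3.png

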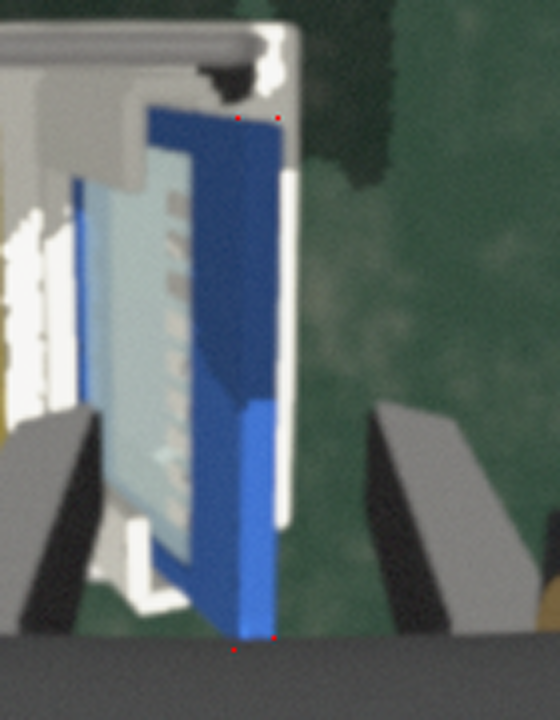

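```bash
python3 -m pendant '[[[0,0,1.5,0],[0,0,3,0],[0,0,4.2,0],[0,0,4.7,0],[0,0,4.7,0]]]' -0.15 10;python3 -m pendant '[[[0,0,0,0],[0,0,0,0],[0,0,0,0],[0,0,0,0],[0,0,0,0]]]' -1 12; python3 - <<'E'
from h import *
s=manip.read_state();print(s["wrist_force"],s["moment"],s["finger_gap"])
c=cam("wrist");crop("wrist",240,120,400,300,4,"e1.png",c)
crop("side",300,200,460,340,5,"e2.png")
E
```

```text
clock: 4.1
eef_pos: [584.3, -256.0, 101.9]
eef_rot: [-3.141, 0.001, 0.183]
wrist_force: [0.4, 0.6, 0.4]
finger_gap: 39.9
clock: 4.6
eef_pos: [584.8, -256.2, 103.4]
eef_rot: [3.141, -0.0, 0.183]
wrist_force: [-0.3, 0.0, 0.7]
finger_gap: 14.2
[-0.27469614  0.01355969  0.69056717] [0.23187183 0.11648243 0.03173207] 14.227710480676846
```

View pics/e1.png

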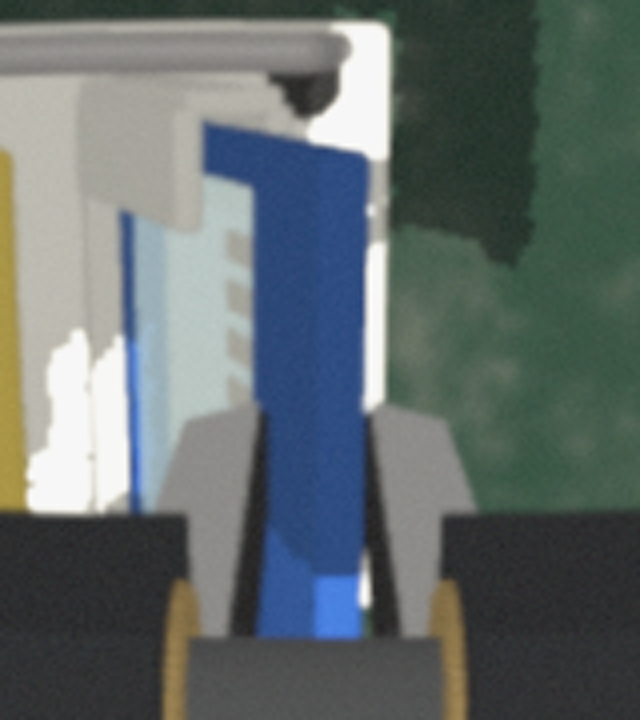

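View pics/e2.png

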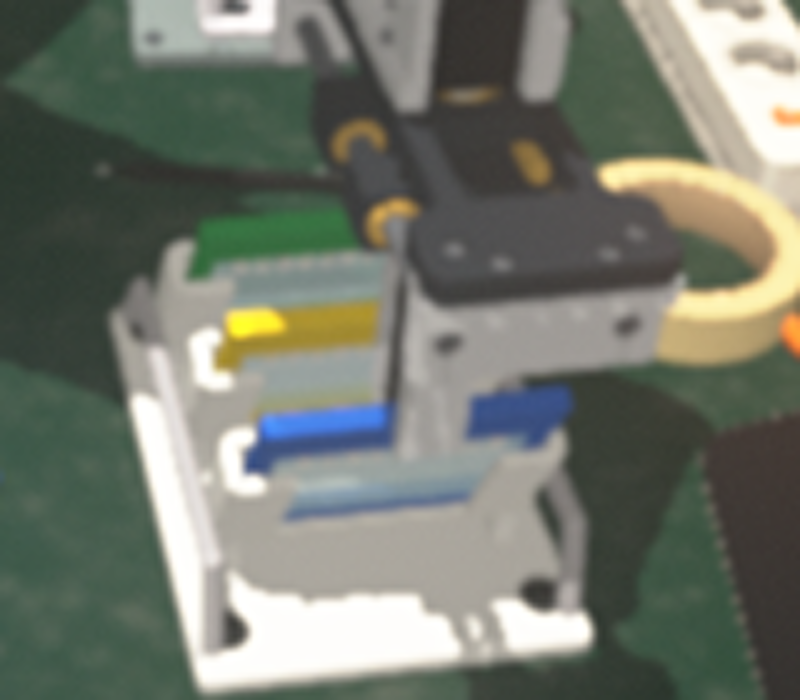

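```bash
python3 -m pendant '[[[0,0.23,-0.45,0],[0,0.45,-0.89,0],[0,0.68,-1.34,0],[0,0.91,-1.78,0],[0,0.91,-1.78,0]]]' ; python3 - <<'E'
from h import *
s=manip.read_state();print(s["wrist_force"],s["moment"],s["finger_gap"])
crop("side",300,180,460,340,5,"e3.png")
E
```

```text
clock: 5.2
eef_pos: [586.6, -265.6, 121.7]
eef_rot: [3.141, -0.001, 0.183]
wrist_force: [-0.1, 1.7, 0.4]
finger_gap: 14.1
[-0.13308417  1.65002742  0.37791159] [ 0.42407239  0.15741219 -0.0262824 ] 14.093757756636437
```

View pics/e3.png

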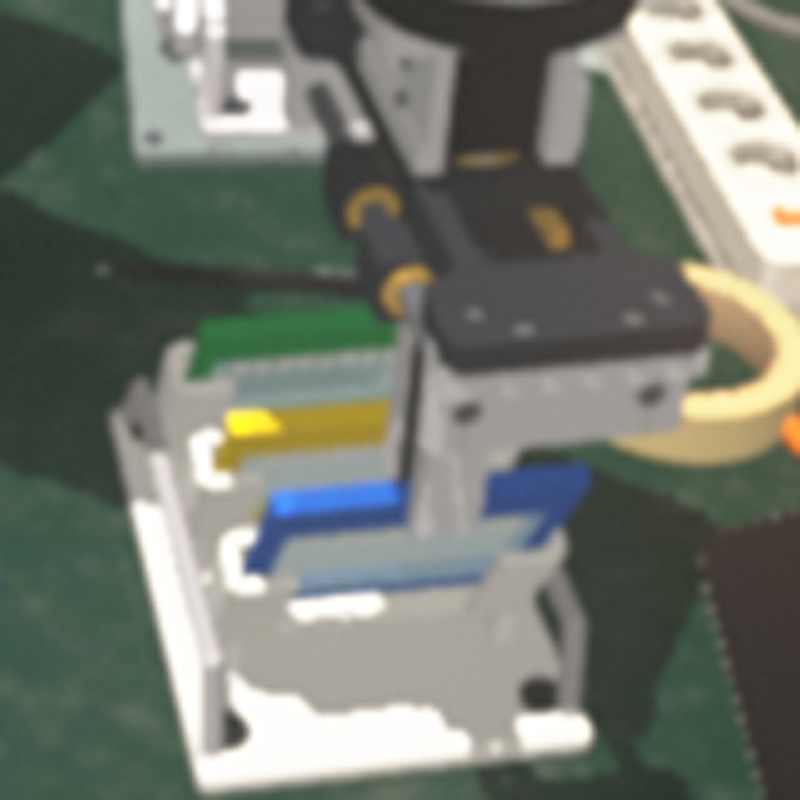

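```bash
python3 -m pendant '[[[0,0.23,-0.45,0],[0,0.45,-0.89,0],[0,0.68,-1.34,0],[0,0.91,-1.78,0],[0,1.13,-2.23,0]]]' ;python3 -m pendant '[[[0,0.23,-0.45,0],[0,0.45,-0.89,0],[0,0.68,-1.34,0],[0,0.91,-1.78,0],[0,1.13,-2.23,0]]]' ;python3 -m pendant '[[[0,0.23,-0.45,0],[0,0.45,-0.89,0],[0,0.45,-0.89,0]]]' ; python3 - <<'E'
from h import *
s=manip.read_state();print(s["wrist_force"],s["moment"],s["finger_gap"])
crop("side",280,150,460,340,4,"e4.png")
crop("scene",330,100,470,260,4,"e5.png")
E
```

```text
clock: 5.75
eef_pos: [588.4, -276.5, 143.5]
eef_rot: [3.142, -0.0, 0.183]
wrist_force: [-0.4, 1.9, -1.5]
finger_gap: 14.1
clock: 6.25
eef_pos: [590.5, -287.7, 165.9]
eef_rot: [3.141, -0.0, 0.183]
wrist_force: [-0.0, 0.4, -1.7]
finger_gap: 7.7
clock: 6.55
eef_pos: [591.5, -292.2, 175.1]
eef_rot: [3.141, -0.001, 0.183]
wrist_force: [0.1, -0.1, -1.5]
finger_gap: 7.6
[ 0.0637375  -0.08744615 -1.47699871] [0.06013828 0.12309932 0.02980954] 7.608524890777903
```

View pics/e4.png

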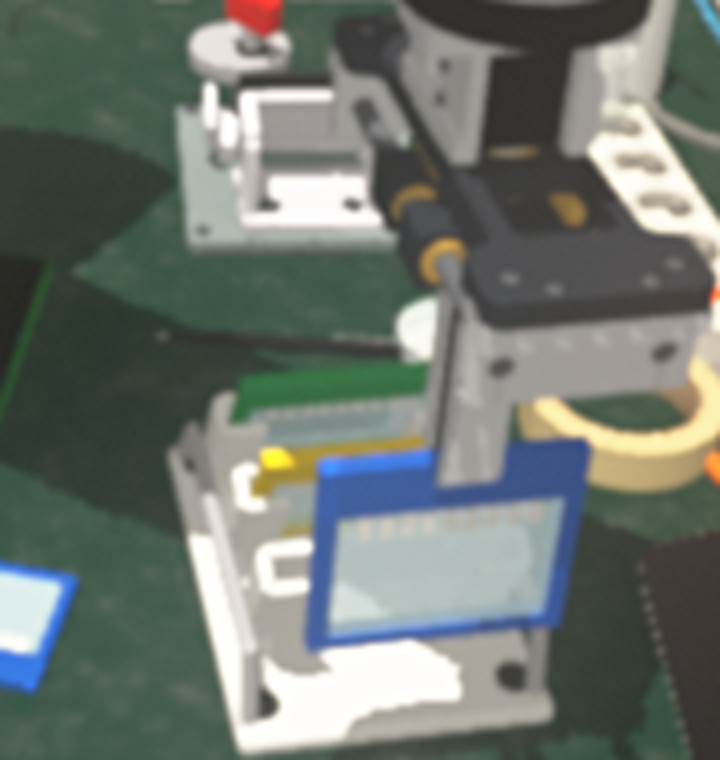

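View pics/e5.png

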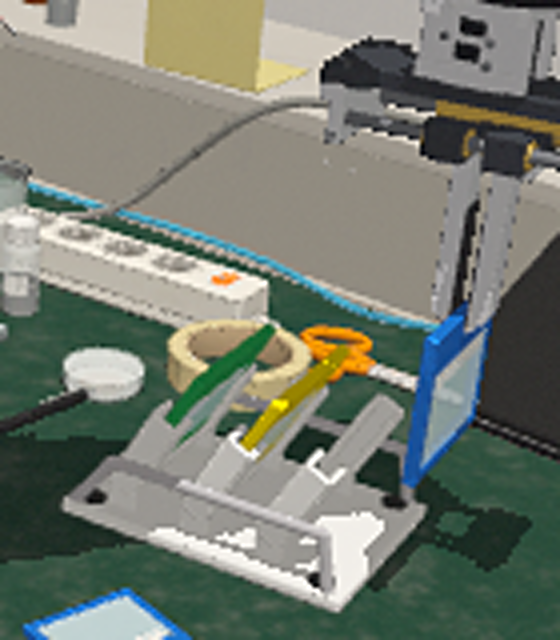

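```bash
python3 -m pendant '[[[0,-1,-3,0],[0,-4,-6,0],[-0.4,-8,-6,0.04],[-0.8,-12,-6,0.08],[-1.2,-16.5,-6,0.14]]]' - 15;python3 -m pendant '[[[0.4,-4.5,0,0],[0.9,-9,0,0],[1.3,-13.5,0,0],[1.8,-18,0,0],[2,-22.5,0,0]]]' ;python3 -m pendant '[[[0,-4.5,0,0],[0.2,-8,0,0],[0.2,-8,0,0]]]' ; python3 - <<'E'
from h import *
s=manip.read_state();print(s["joints"],s["moment"],s["finger_gap"])
c=cam("wrist");cv2.imwrite("pics/f1.png",c["frame"][:,:,::-1])
c=cam("side");crop("side",250,100,450,260,4,"f2.png",c)
c=cam("scene");crop("scene",230,60,370,220,5,"f3.png",c)
E
```

```text
clock: 7.15
eef_pos: [548.7, -130.5, 234.1]
eef_rot: [-3.142, 0.0, 0.04]
wrist_force: [1.5, 1.3, -1.0]
finger_gap: 7.7
clock: 7.65
eef_pos: [559.6, 95.9, 234.2]
eef_rot: [3.142, 0.0, 0.043]
wrist_force: [-0.7, 0.1, -1.4]
finger_gap: 7.8
clock: 7.95
eef_pos: [557.7, 177.7, 233.9]
eef_rot: [-3.141, 0.001, 0.047]
wrist_force: [-0.2, 0.2, -1.2]
finger_gap: 7.6
[2.45688075e-01 3.65197131e-01 1.38687043e+00 6.17170859e-04
 1.39000789e+00 1.76933287e+00] [0.06809472 0.08015911 0.00061101] 7.555683407610445
```

View pics/f1.png

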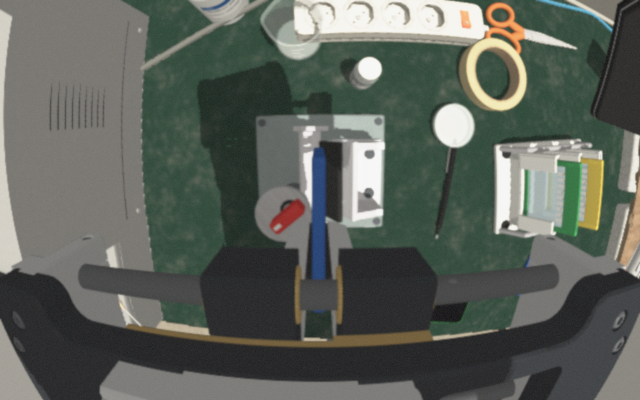

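View pics/f2.png

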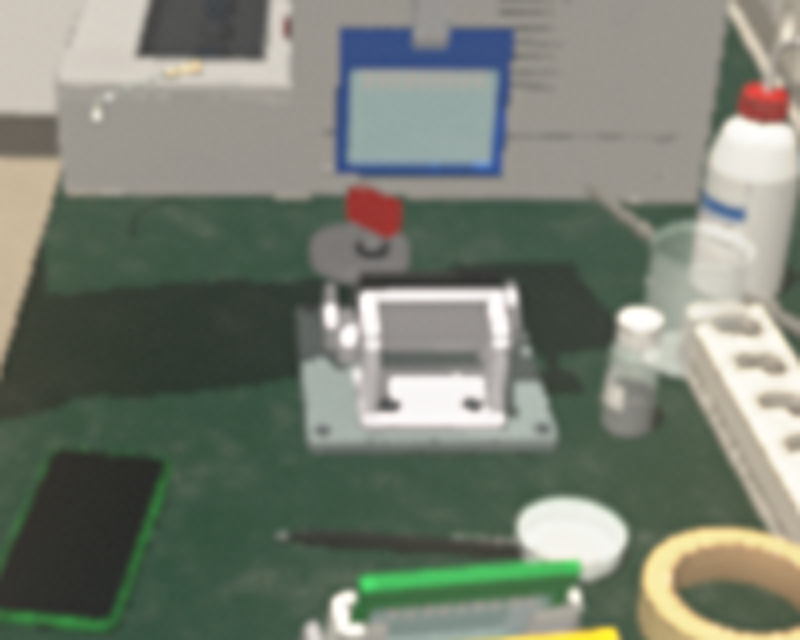

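View pics/f3.png

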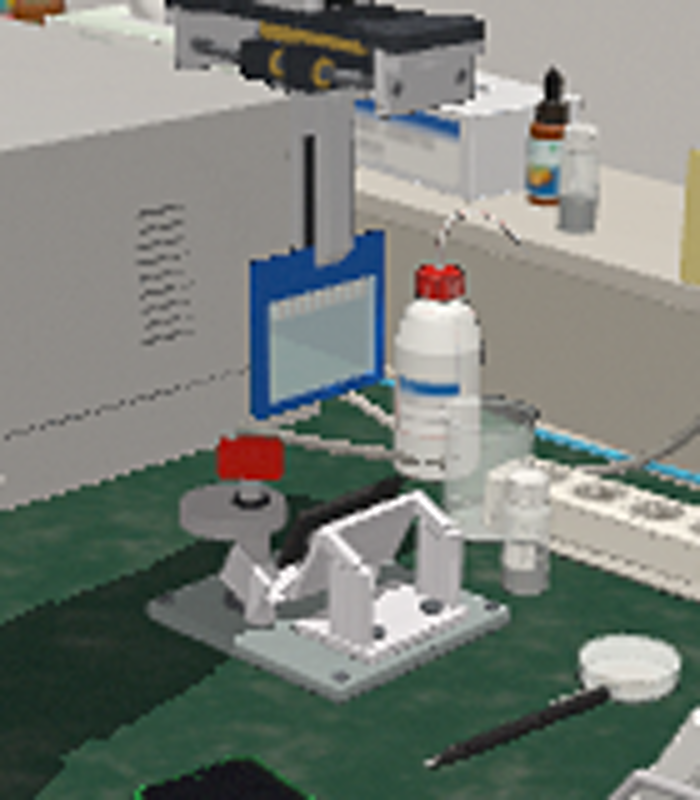

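```bash
python3 - <<'E'
from h import *
c=cam("wrist");crop("wrist",245,100,400,250,5,"f4.png",c)
E
```

```text
(no output)
```

View pics/f4.png

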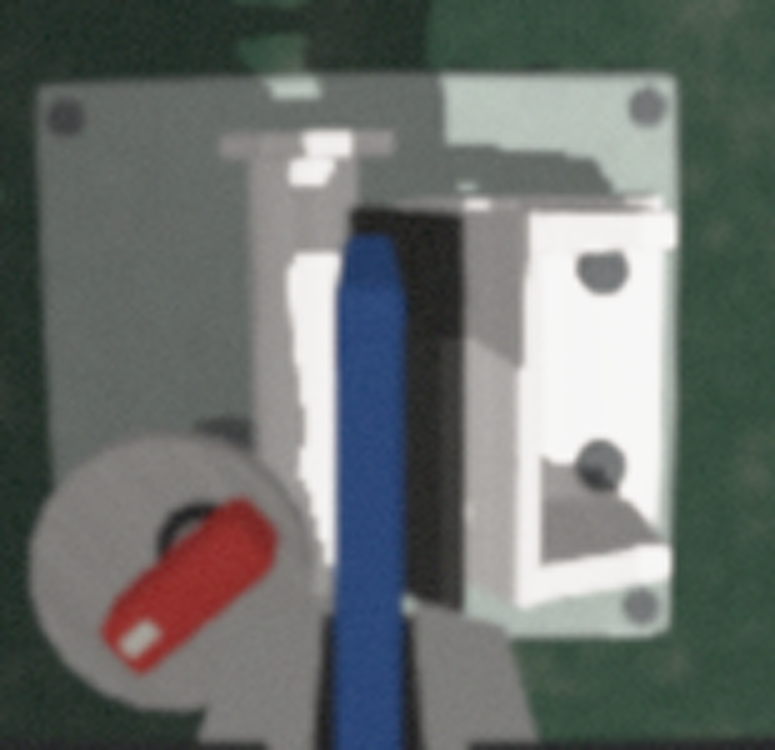

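```bash
cat > stand.py <<'E'
from fit import *
E
python3 - <<'E'
from fit import *
w=cam("wrist");b=cam("side");a=cam("scene")
w1=dict(w);w1["pose"]=np.array([[6.4e-2,-.972,-.225,534.836],[-.998,-.062,-.015,-166.321],[0,.225,-.974,384.925],[0,0,0,1]])
A=np.array
def model(q):
    p=q[:3];th=q[3];zb=q[4]
    d=lambda z,dx,dy:A([-30+11*np.cos(th)+dx,22.7+11*np.sin(th)+dy,z])
    bx=lambda s,z:A([-30+s*19*np.cos(th),22.7+s*19*np.sin(th),z])
    return [(w,A([75,82.5,zb]),(252.6,116.4)),(w,A([75,-82.5,zb]),(380.2,115.2)),(w,A([-75,-82.5,zb]),(378.6,226.6)),
     (w,d(77,0,0),(279.4,214.6)),(w1,A([75,-82.5,zb]),(131,50)),(w1,A([-75,-82.5,zb]),(131,155.4)),(w1,d(77,0,0),(41.5,139)),
     (b,A([-75,-82.5,zb]),(327,211.3)),(b,A([75,-82.5,zb]),(389.2,210.7)),(b,d(77,0,0),(340,162)),
     (w,bx(1,117),(272,226.5)),(w,bx(-1,117),(295.7,203.5))]
f=lambda q:np.concatenate([proj(c,W(q,P))[0]-A(uv) for c,P,uv in model(q)])
r=least_squares(f,[566,177,.04,2.2,8],loss="soft_l1");print(r.x);print(f(r.x).reshape(-1,2).round(1).tolist())
im=w["frame"].copy();q=r.x
# draw seat, pad ref outline, disc circle
t=np.linspace(0,2*np.pi,60);pts=[W(q,A([-30+11*np.cos(q[3])+32*np.cos(x),22.7+11*np.sin(q[3])+32*np.sin(x),77]))[0] for x in t]
big=cv2.resize(im[100:250,245:400,::-1],None,fx=5,fy=5,interpolation=cv2.INTER_CUBIC)
def dr(P,col):
    for u in proj(w,P): cv2.circle(big,(int((u[0]-245+.5)*5),int((u[1]-100+.5)*5)),3,col,-1)
dr(A(pts),(0,255,0))
S=A([0,0,35])
for s in(18,62):
  for x in(-43,43): dr(W(q,S+s*U+[x,0,0]),(255,0,255))
for n in(0,20):
  for x in(-54,54): dr(W(q,S+n*N+[x,0,0]),(0,255,255))
cv2.imwrite("pics/f5.png",big)
E
```

```text
[5.65346757e+02 1.82113893e+02 2.28020201e-02 2.43033599e+00
 1.63741426e+00]
[[-3.4, -2.1], [-4.9, 1.0], [-8.6, -0.2], [2.9, 0.2], [1.4, -0.3], [-1.4, -1.2], [-0.3, -3.5], [-0.5, -0.9], [-0.4, 0.2], [1.0, -0.9], [0.7, 5.3], [1.9, 0.7]]
```

View pics/f5.png

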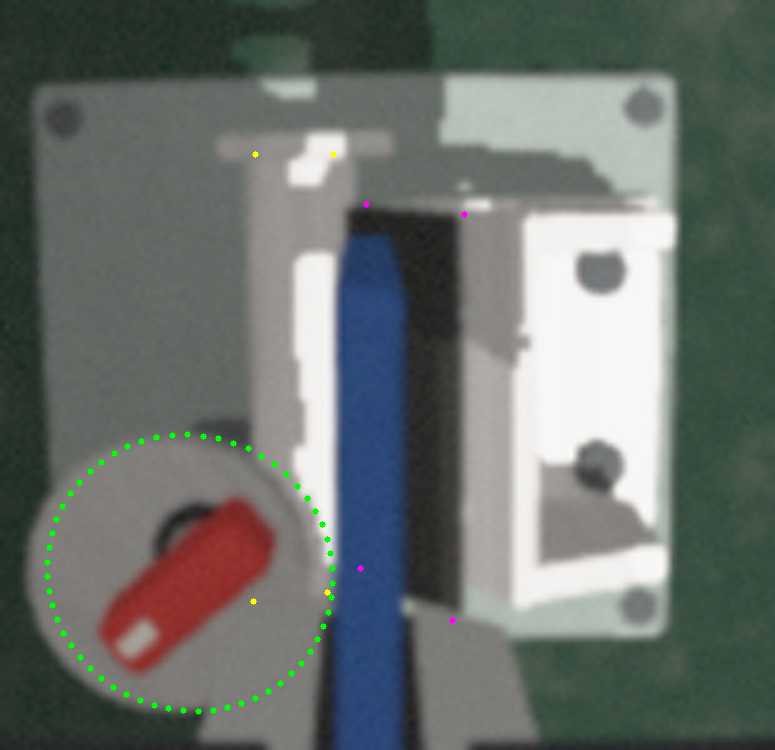

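```bash
python3 - <<'E'
from fit import *
w=cam("wrist");b=cam("side");a=cam("scene")
w1=dict(w);w1["pose"]=np.array([[6.4e-2,-.972,-.225,534.836],[-.998,-.062,-.015,-166.321],[0,.225,-.974,384.925],[0,0,0,1]])
A=np.array
def model(q,zb):
    th=q[3];o=q[4]
    d=lambda z,dx,dy:A([-30+11*np.cos(th)+dx,22.7+11*np.sin(th)+dy,z])
    bx=lambda s,z:A([-30+s*19*np.cos(th),22.7+s*19*np.sin(th),z])
    return [(w,A([75,82.5+o,zb]),(252.6,116.4)),(w,A([75,-82.5+o,zb]),(380.2,115.2)),(w,A([-75,-82.5+o,zb]),(378.6,226.6)),
     (w,d(77,0,0),(279.2,214.6)),(w1,A([75,-82.5+o,zb]),(131,50)),(w1,A([-75,-82.5+o,zb]),(131,155.4)),(w1,d(77,0,0),(41.5,139)),
     (b,A([-75,-82.5+o,zb]),(327,211.3)),(b,A([75,-82.5+o,zb]),(389.2,210.7)),(b,d(77,0,0),(340,162)),
     (w,bx(1,117),(270,227.5)),(w,bx(-1,117),(297,202)),(w,bx(0,117),(283,215.5))]
for zb in (4,8,12):
  f=lambda q:np.concatenate([proj(c,W(q,P))[0]-A(uv) for c,P,uv in model(q,zb)])
  r=least_squares(f,[566,177,.04,2.2,0],loss="soft_l1");print(zb,r.cost,r.x);print(f(r.x).reshape(-1,2).round(1).tolist())
E
```

```text
4 21.83816334414575 [ 5.65665227e+02  1.83956809e+02  2.66116069e-02  2.37048501e+00
 -7.38126564e+00]
[[0.0, -2.1], [-0.7, 0.7], [-4.2, -0.1], [1.0, -0.3], [3.5, -1.6], [0.9, -1.6], [-1.2, -3.9], [-0.1, -0.4], [0.3, 0.6], [1.2, -1.3], [0.1, 3.4], [-0.5, 2.7], [0.1, 2.5]]
8 20.480826137149233 [ 5.65490257e+02  1.84188721e+02  3.46625782e-02  2.35730263e+00
 -8.78239724e+00]
[[-0.2, -1.6], [0.3, 0.2], [-2.4, 0.5], [1.0, -0.0], [2.4, -2.6], [0.3, -1.7], [-1.2, -3.7], [0.2, -1.4], [0.7, -0.6], [1.1, -1.3], [0.1, 3.7], [-0.4, 3.2], [0.1, 2.9]]
12 22.575035262250335 [ 5.65345167e+02  1.84339943e+02  3.99180487e-02  2.34816908e+00
 -1.00352520e+01]
[[-0.3, -1.3], [1.4, -0.2], [-0.8, 1.1], [1.0, 0.2], [1.3, -3.5], [-0.4, -1.7], [-1.2, -3.5], [0.4, -2.4], [1.1, -1.8], [1.0, -1.3], [0.0, 3.8], [-0.4, 3.5], [0.1, 3.1]]
```

```bash
python3 - <<'E'
from fit import *
b=cam("side");w=cam("wrist");s=manip.read_state();print(s["eef_pos"],s["eef_rot"])
for uv in [(336.2,107.3),(378.2,107.2),(334.5,143.5),(374.8,144)]:
    o,d=ray(b,uv);print((o+d*(173.7-o[1])/d[1]).round(1))
for uv in [(313.2,157.5),(326,157.5)]:print(atz(w,uv,242).round(1))
for uv in [(316.5,147.3),(324,147.3)]:print(atz(w,uv,152).round(1))
E
```

```text
[558.45736457 173.61455365 234.40631725] [ 3.14156494e+00 -9.75953142e-05  4.23214480e-02]
[508.9 173.7 232.3]
[603.7 173.7 234.2]
[507.7 173.7 142.7]
[603.3 173.7 143.3]
[607.4 177.7 242. ]
[607.6 170.9 242. ]
[607.1 176.4 152. ]
[607.3 170.3 152. ]
```

```bash
python3 - <<'E'
from fit import *
a=cam("scene");b=cam("side")
crop("scene",270,75,320,150,10,"g1.png",a)
crop("side",325,95,385,155,10,"g2.png",b)
t=np.array([558.5,173.7])
for c,o in((a,(270,75)),(b,(325,95))):
  for nm,P in [("tipouter",[558,157,226.4]),("tipouter+8",[566,157,226.4]),("tip inner",[558,169.7,226.4]),("top z242 l/r",[508,171,242]),("",[608,172,242]),("bot152",[508,171,152]),("",[608,172,152])]:
    print(nm,((proj(c,np.array(P,float))[0]-o)*10).round())
E
```

```text
tipouter [278. 382.]
tipouter+8 [299. 376.]
tip inner [247. 372.]
top z242 l/r [106. 348.]
 [372. 285.]
bot152 [112. 663.]
 [369. 586.]
tipouter [331. 178.]
tipouter+8 [367. 179.]
tip inner [328. 158.]
top z242 l/r [109.  85.]
 [555.  91.]
bot152 [ 97. 454.]
 [522. 460.]
```

View pics/g1.png

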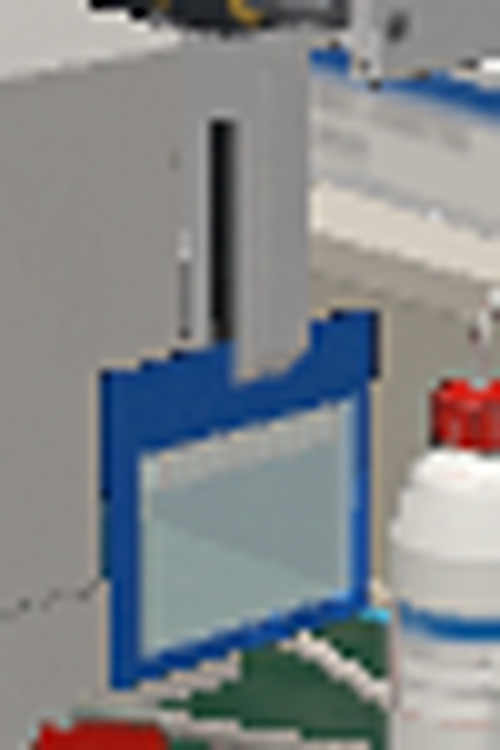

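View pics/g2.png

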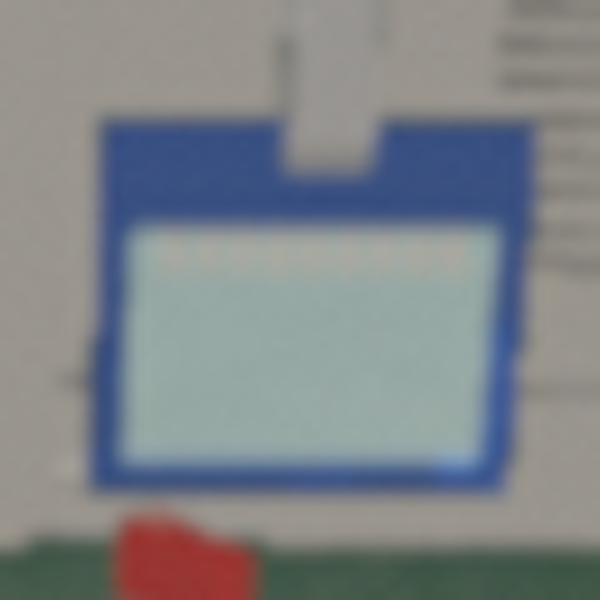

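```bash
python3 -m pendant '[[[0.4,0.4,0.5,0],[0.82,0.78,2,0],[0.82,0.78,4,0],[0.82,0.78,5.6,0],[0.82,0.78,6.6,0]]]';python3 -m pendant '[[[0,0,0,0],[0,0,0,0]]]'; python3 - <<'E'
from h import *
s=manip.read_state();print(s["eef_pos"],s["wrist_force"],s["moment"],s["finger_gap"])
a=cam("scene");crop("scene",240,100,350,210,7,"h1.png",a)
b=cam("side");crop("side",300,110,420,220,6,"h2.png",b)
w=cam("wrist");crop("wrist",220,90,420,260,4,"h3.png",w)
E
```

```text
clock: 9.15
eef_pos: [566.6, 166.2, 166.0]
eef_rot: [3.142, 0.002, 0.043]
wrist_force: [1.0, 2.1, 2.2]
finger_gap: 7.5
clock: 9.35
eef_pos: [567.1, 166.5, 168.5]
eef_rot: [-3.141, -0.0, 0.043]
wrist_force: [0.0, 0.7, -1.3]
finger_gap: 7.9
[567.07663983 166.49012917 168.50131422] [ 0.03815402  0.72035106 -1.25622777] [0.23605074 0.21986308 0.05567864] 7.947434466348991
```

View pics/h1.png

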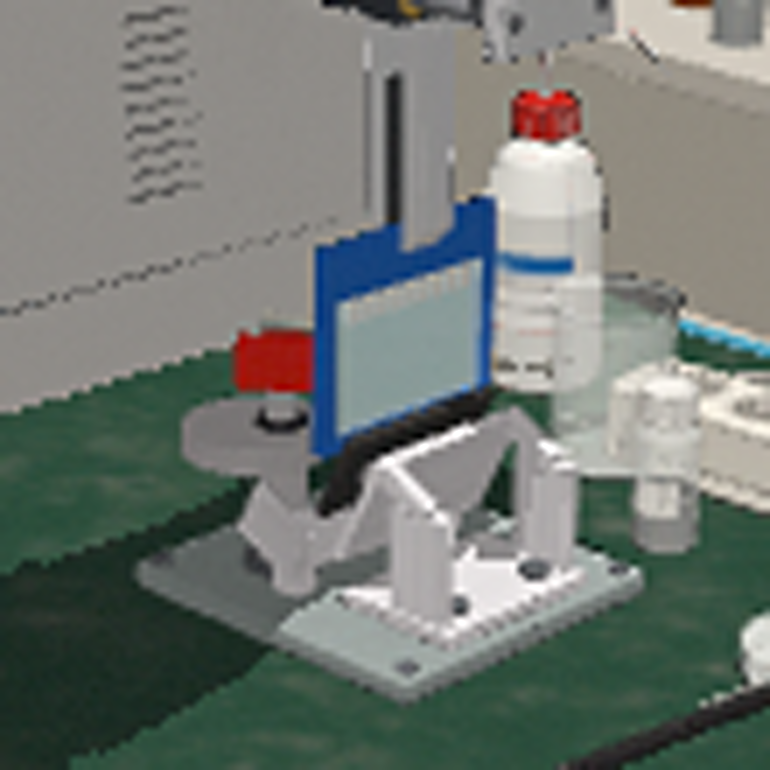

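View pics/h2.png

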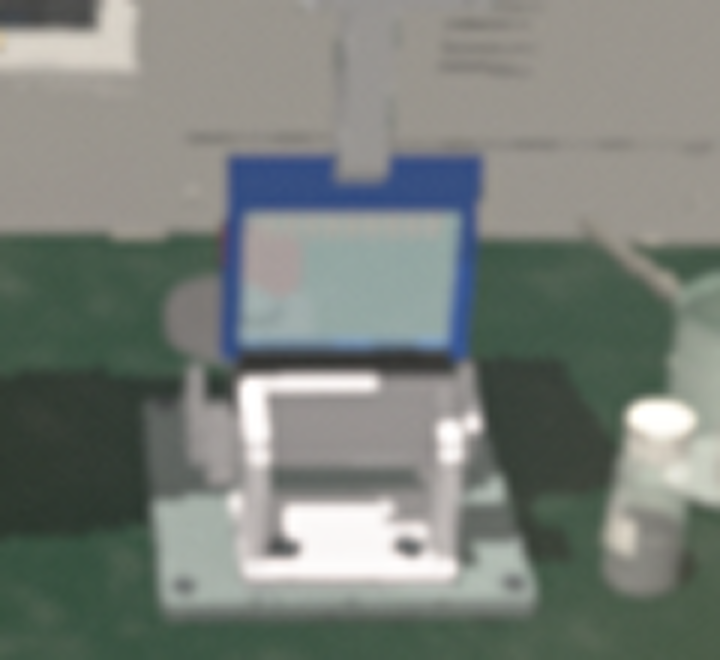

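View pics/h3.png

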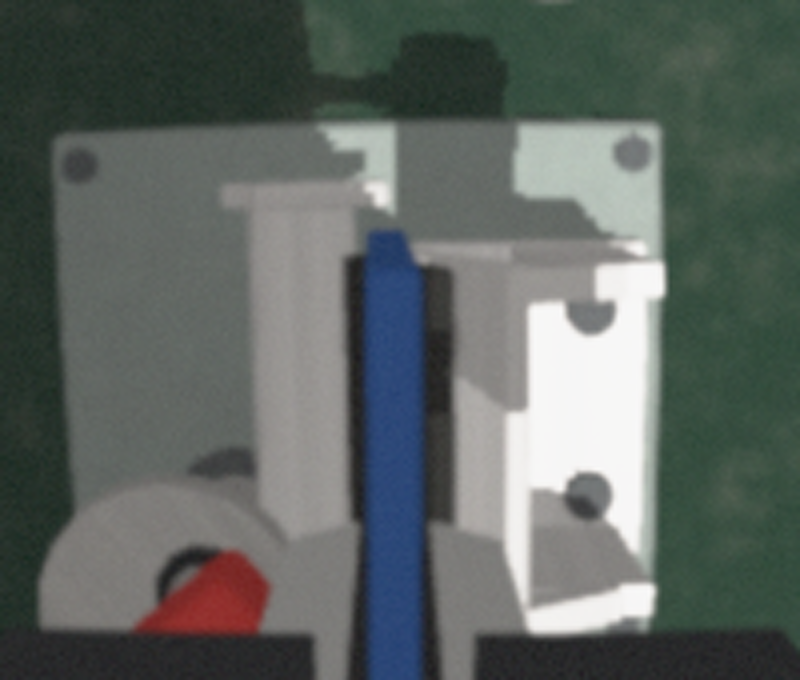

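```bash
python3 -m pendant '[[[0,0.2,0,0],[0,0.5,0,0],[0,0.8,0,0],[0,1,0,0],[0,1,0,0]]]';python3 -m pendant '[[[0,0.5,0.05,0],[0,1,0.1,0],[0,1,0.1,0],[0,1,0.1,0]]]'; python3 - <<'E'
from h import *
s=manip.read_state();print(s["eef_pos"],s["wrist_force"],s["moment"],s["finger_gap"])
a=cam("scene");crop("scene",240,100,350,210,7,"i1.png",a)
E
```

```text
clock: 10.0
eef_pos: [567.5, 156.2, 168.6]
eef_rot: [-3.141, -0.0, 0.042]
wrist_force: [-0.5, 1.9, 2.2]
finger_gap: 8.2
clock: 10.4
eef_pos: [567.8, 146.3, 167.3]
eef_rot: [3.142, 0.0, 0.042]
wrist_force: [-0.2, 1.2, 1.6]
finger_gap: 8.7
[567.80287615 146.31045084 167.32484943] [-0.15934639  1.1955517   1.63979553] [0.60712251 0.06234852 0.0099625 ] 8.679381278355349
```

View pics/i1.png

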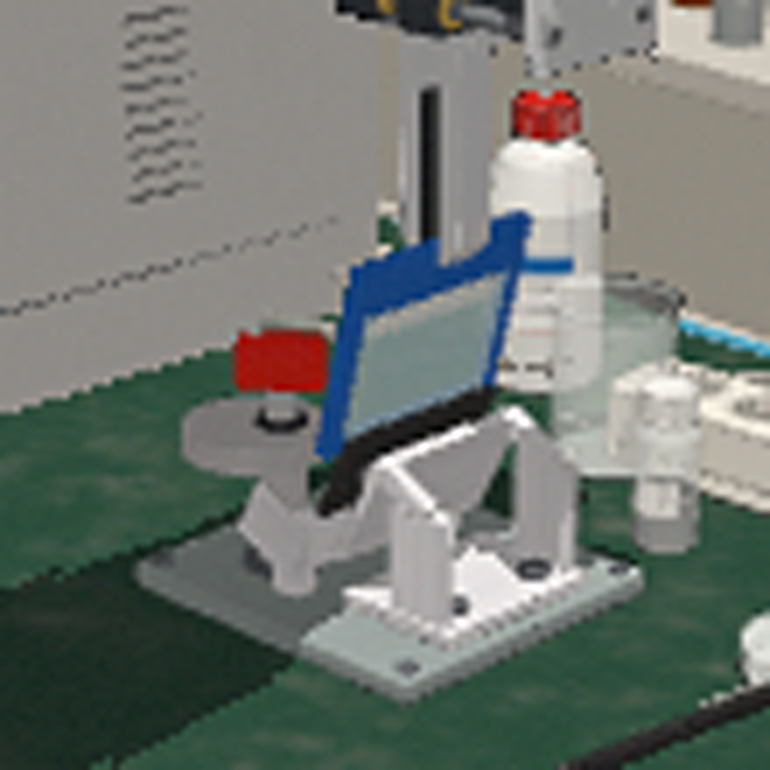

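```bash
python3 -m pendant '[[[0,0.5,0.05,0],[0,1,0.1,0],[0,1.5,0.2,0],[0,2,0.3,0],[0,2.5,0.4,0]]]';python3 -m pendant '[[[0,0,0,0],[0,0,0,0]]]'; python3 - <<'E'
from h import *
s=manip.read_state();print(s["eef_pos"],s["wrist_force"],s["moment"],s["finger_gap"])
a=cam("scene");crop("scene",240,100,350,210,7,"i2.png",a)
b=cam("side");crop("side",300,110,420,220,6,"i3.png",b)
E
```

```text
clock: 10.95
eef_pos: [568.8, 121.0, 163.2]
eef_rot: [-3.142, 0.0, 0.043]
wrist_force: [0.0, 2.6, -2.2]
finger_gap: 10.3
clock: 11.15
eef_pos: [568.9, 121.3, 163.5]
eef_rot: [3.141, -0.0, 0.043]
wrist_force: [-0.0, 0.9, 0.2]
finger_gap: 10.1
[568.88134577 121.32313373 163.47290611] [-0.04328176  0.8783656   0.18099499] [0.375342   0.18311378 0.03041553] 10.121455646689457
```

View pics/i2.png

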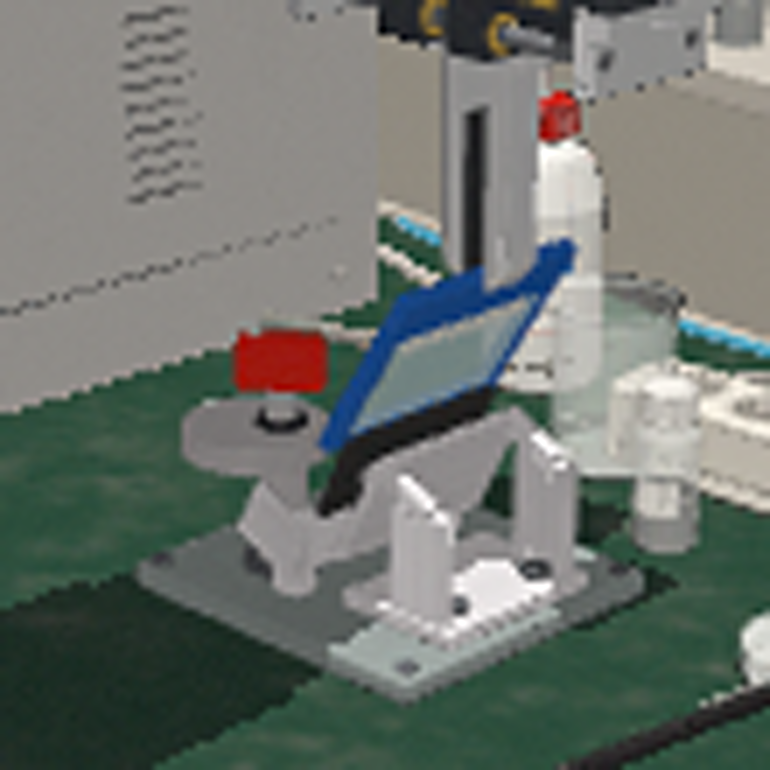

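View pics/i3.png

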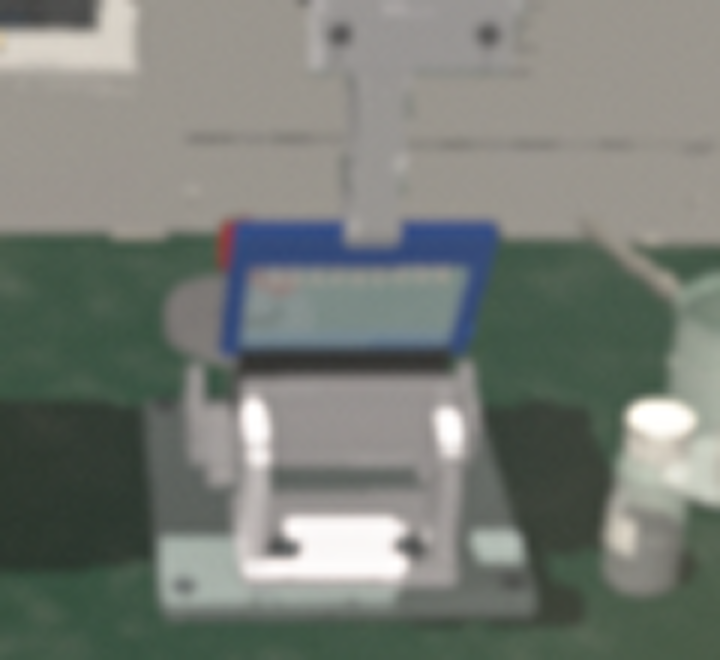

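```bash
python3 -m pendant '[[[0,-0.23,0.45,0],[0,-0.45,0.89,0],[0,-0.68,1.34,0],[0,-0.91,1.78,0],[0,-0.91,1.78,0]]]'; python3 - <<'E'
from h import *
s=manip.read_state();print(s["eef_pos"],s["wrist_force"],s["moment"],s["finger_gap"])
a=cam("scene");crop("scene",240,100,350,210,7,"i4.png",a)
b=cam("side");crop("side",300,110,420,220,6,"i5.png",b)
E
```

```text
clock: 11.75
eef_pos: [568.1, 131.1, 144.7]
eef_rot: [-3.141, 0.001, 0.043]
wrist_force: [-0.4, 3.2, -1.0]
finger_gap: 10.5
[568.14506186 131.13202492 144.7197565 ] [-0.35459105  3.20849232 -0.99120029] [0.90548084 0.0979824  0.01544452] 10.504774987228625
```

View pics/i4.png

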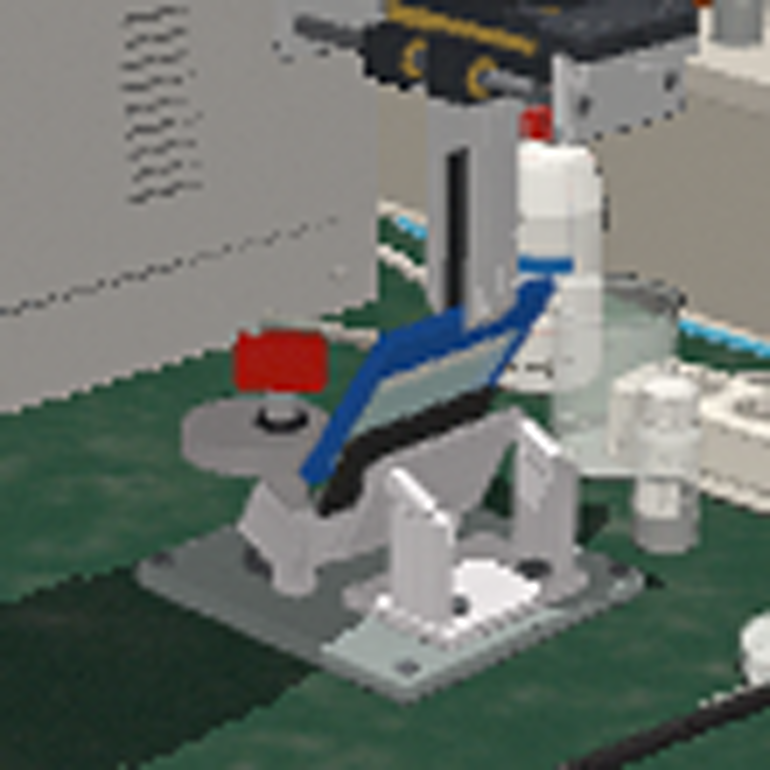

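View pics/i5.png

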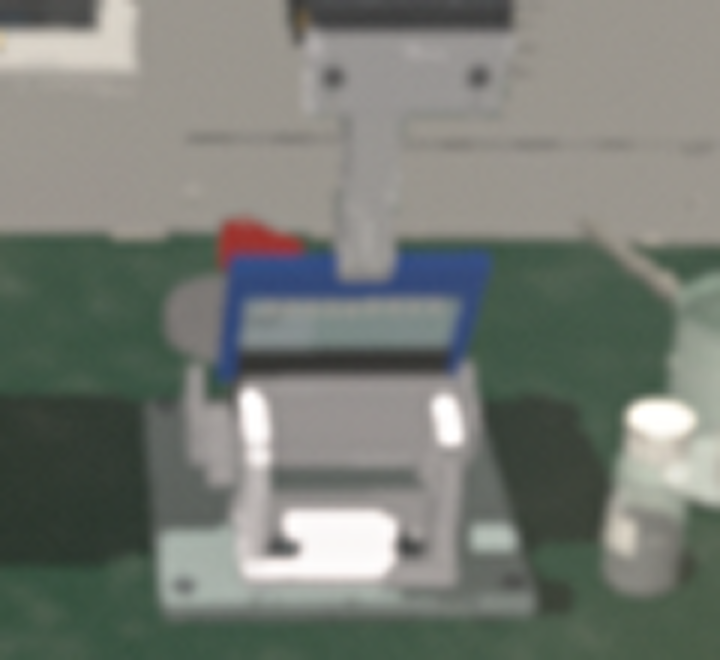

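```bash
cat > plate.py <<'E'
from fit import *
A=np.array
S0=[565.4,184.7,.037]
def corner(q,sx,b,t): # q: y,z of bottom mid in stand frame, lean, x ; t thickness side
    y,z,l,x=q
    u=A([0,-np.sin(l),np.cos(l)]);n=A([0,np.cos(l),np.sin(l)])
    return W(S0,A([x+50*sx,y,z])+90*b*u+4*t*n)
def fitplate(obs,x0=(-20,60,.47,0)):
    f=lambda q:np.concatenate([proj(c,corner(q,sx,b,t))[0]-A(uv) for c,sx,b,t,uv in obs])
    r=least_squares(f,x0,loss="soft_l1");y,z,l,x=r.x
    v=A([0,y,z-35]);print("y,z,lean,x",r.x.round(2),"bottom s,n",(v@U).round(1),(v@N).round(1)," res",f(r.x).reshape(-1,2).round(1).tolist())
    u=A([0,-np.sin(l),np.cos(l)]);tp=A([0,y,z-35])+90*u;print("top s,n",(tp@U).round(1),(tp@N).round(1), "top mid y,z",tp[1].round(1),tp[2].round(1)+35)
    return r.x
E
python3 - <<'E'
from plate import *
a=cam("scene");b=cam("side")
s=manip.read_state();print(s["eef_pos"],s["wrist_force"],s["moment"])
# scene: plate lower-left corner: bottom (lower face t=-1?) 
obs=[(a,-1,1,0,(293.8,148.2)),(a,1,1,-1,(319,140.5)),(a,-1,0,0,(283.3,168)),(b,-1,1,0,(338.7,153.2)),(b,1,1,0,(381.6,152.8))]
fitplate(obs)
E
```

```text
[568.35288108 130.7448589  145.43430877] [-0.79403676  2.88718452 -1.46556911] [0.90324998 0.12377931 0.00842245]
y,z,lean,x [-8.09 65.68  0.56 -1.06] bottom s,n 31.0 6.7  res [[0.2, 0.0], [0.5, 0.3], [-0.8, 0.5], [-0.3, -0.6], [0.5, -0.1]]
top s,n 120.7 -1.6 top mid y,z -56.0 141.8
```

```bash
python3 -m pendant '[[[0,-0.22,-0.11,0],[0,-0.45,-0.23,0],[0,-0.68,0.22,0],[0,-0.9,0.66,0],[0,-0.9,0.66,0]]]'; python3 - <<'E'
from h import *
s=manip.read_state();print(s["eef_pos"],s["wrist_force"],s["moment"],s["finger_gap"])
a=cam("scene");crop("scene",240,100,350,210,7,"j4.png",a)
b=cam("side");crop("side",300,110,420,220,6,"j5.png",b)
E
```

```text
clock: 12.45
eef_pos: [567.8, 139.8, 138.1]
eef_rot: [3.142, 0.001, 0.043]
wrist_force: [-0.1, 1.1, -1.4]
finger_gap: 9.4
[567.76702608 139.84044768 138.10248681] [-0.0666799   1.10046604 -1.36264997] [ 0.4545449   0.00292567 -0.00309504] 9.41746621480958
```

View pics/j4.png

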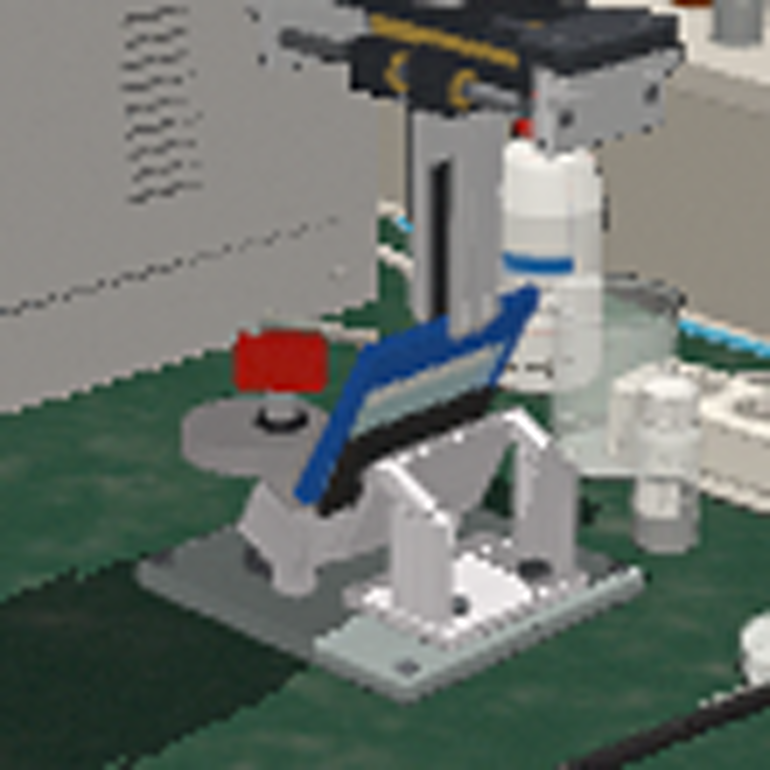

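View pics/j5.png

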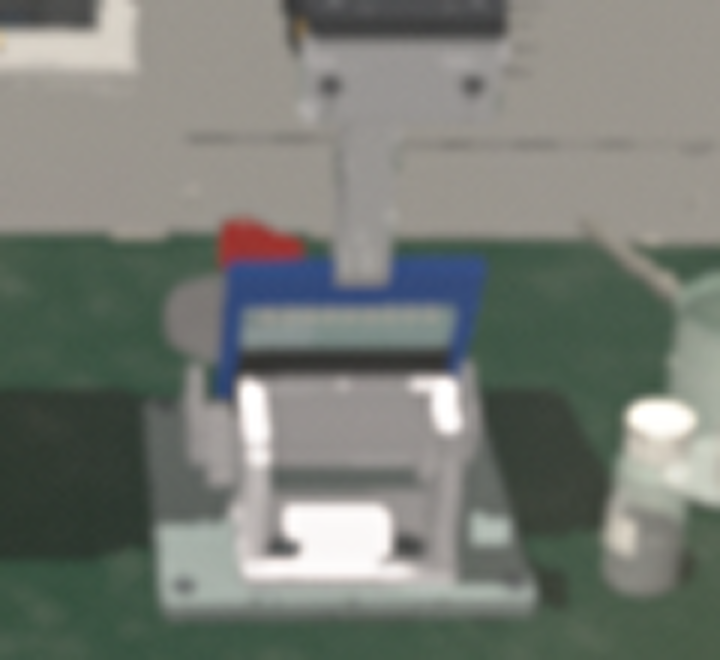

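```bash
python3 - <<'E'
from plate import *
a=cam("scene");b=cam("side")
s=manip.read_state();print(s["eef_pos"],s["wrist_force"],s["moment"])
obs=[(a,-1,1,0,(291.3,149.8)),(a,1,1,-1,(316.7,141.6)),(a,-1,0,0,(282.6,171.2)),(b,-1,1,0,(338.8,154.4)),(b,1,1,0,(381,154)),(b,-1,0,-1,(335.8,176.2))]
fitplate(obs)
E
```

```text
[568.05403038 139.58445991 138.91802876] [ 0.67479703  1.8366193  -1.63699559] [0.47829901 0.13645599 0.00281978]
y,z,lean,x [-4.6  54.87  0.48 -0.94] bottom s,n 19.8 4.9  res [[0.3, 0.0], [0.5, 0.6], [-0.8, 0.4], [-0.6, -0.8], [0.3, -0.2], [0.5, 0.1]]
top s,n 109.8 3.6 top mid y,z -46.5 134.5
```

```bash
python3 -m pendant '[[[0,-0.18,0.36,0],[0,-0.36,0.71,0],[0,-0.54,1.07,0],[0,-0.72,1.43,0],[0,-0.72,1.43,0]]]'; python3 -m pendant '[[[0,-0.09,0.18,0],[0,-0.09,0.18,0],[0,-0.09,0.18,0]]]';python3 -m pendant '[[[0,-0.09,0.18,0],[0,-0.09,0.18,0],[0,-0.09,0.18,0]]]'; python3 - <<'E'
from h import *
s=manip.read_state();print(s["eef_pos"],s["wrist_force"],s["moment"],s["finger_gap"])
a=cam("scene");crop("scene",240,100,350,210,7,"k4.png",a)
b=cam("side");crop("side",300,110,420,220,6,"k5.png",b)
E
```

```text
clock: 13.15
eef_pos: [567.5, 147.2, 124.0]
eef_rot: [-3.141, 0.001, 0.043]
wrist_force: [-0.1, 3.7, -0.6]
finger_gap: 9.6
clock: 13.45
eef_pos: [567.7, 147.8, 122.7]
eef_rot: [-3.141, 0.0, 0.043]
wrist_force: [1.0, 3.8, -1.8]
finger_gap: 9.7
clock: 13.75
eef_pos: [567.7, 148.7, 121.0]
eef_rot: [-3.141, -0.0, 0.043]
wrist_force: [1.1, 4.0, 0.9]
finger_gap: 9.8
[567.71594006 148.66300963 121.04713312] [1.08531275 4.02834633 0.89732141] [ 0.72528902 -0.08680427 -0.01259334] 9.771281171913321
```

View pics/k4.png

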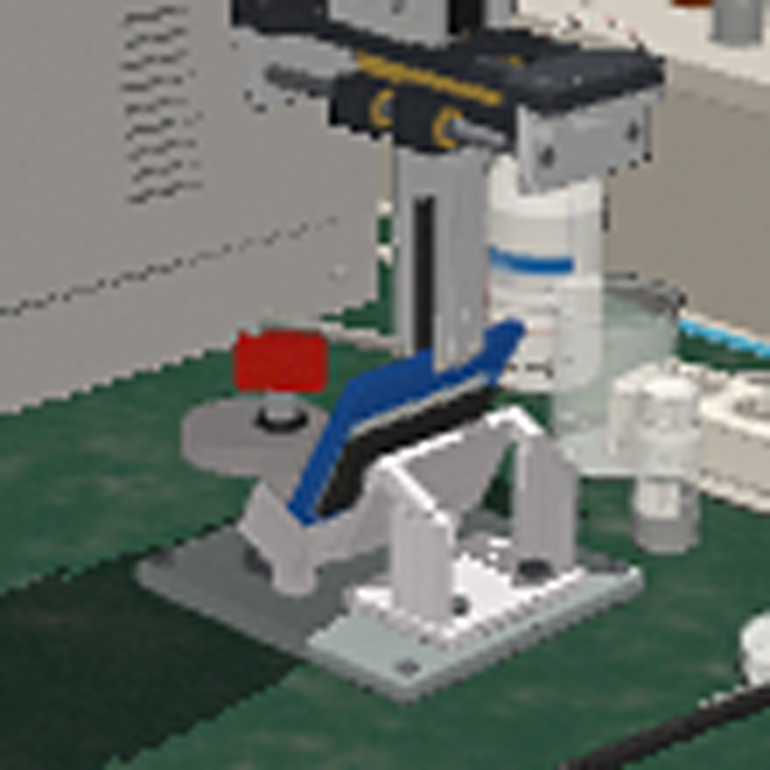

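View pics/k5.png

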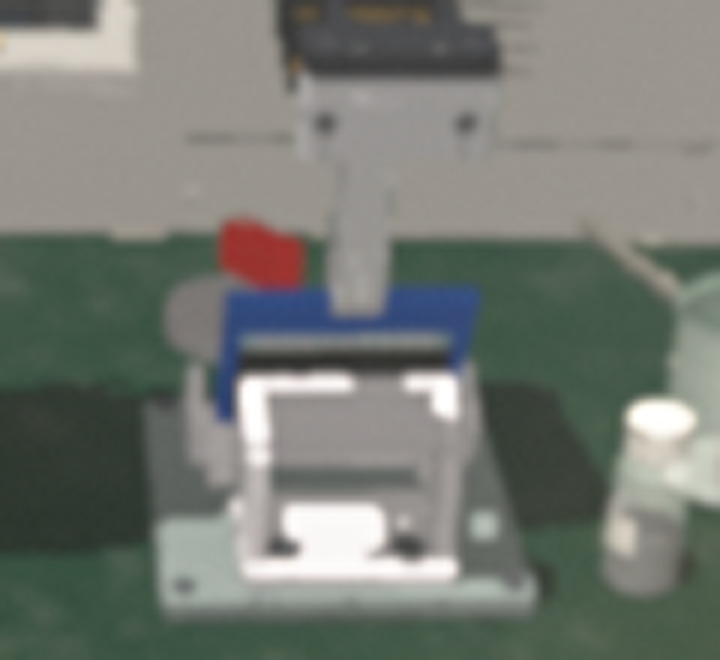

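```bash
python3 -m pendant '[[[0,-0.09,0.18,0],[0,-0.09,0.18,0],[0,-0.09,0.18,0]]]'; python3 - <<'E'
from plate import *
a=cam("scene");b=cam("side")
s=manip.read_state();print(s["eef_pos"],s["wrist_force"],s["moment"],s["finger_gap"])
crop("scene",270,130,330,180,12,"k6.png",a);crop("side",325,145,390,190,12,"k7.png",b)
E
```

```text
clock: 14.15
eef_pos: [567.7, 149.6, 119.2]
eef_rot: [-3.141, -0.0, 0.043]
wrist_force: [0.1, 3.2, 0.6]
finger_gap: 10.0
[567.64248274 149.54025282 119.18668879] [1.33286662 4.10179355 0.98862502] [ 0.7812767  -0.10937103 -0.00706523] 9.95074641757567
```

View pics/k6.png

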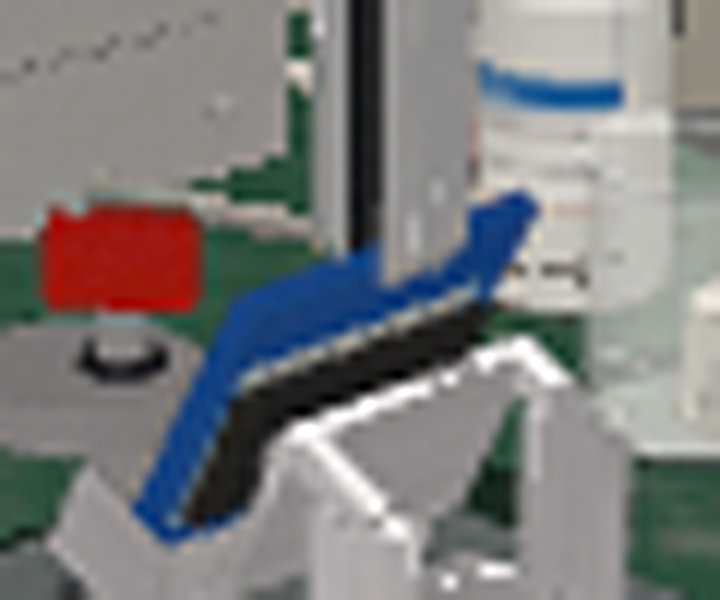

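View pics/k7.png

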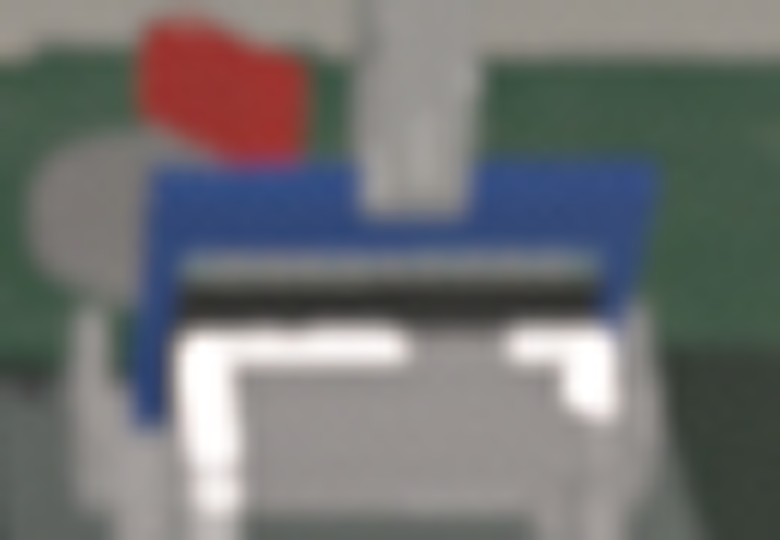

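```bash
cat > topfit.py <<'E'
from plate import *
def topfit(obs,lean=.47):
    f=lambda q:np.concatenate([proj(c,corner([q[0],q[1],lean,q[2]],sx,1,t))[0]-A(uv) for c,sx,t,uv in obs])
    r=least_squares(f,(-20,60,0),loss="soft_l1");y,z,x=r.x;v=A([0,y,z-35])
    print("s,n,x",(v@U).round(1),(v@N).round(1),x.round(1),f(r.x).reshape(-1,2).round(1).tolist())
E
python3 - <<'E'
from topfit import *
a=cam("scene");b=cam("side")
topfit([(a,-1,0,(289.4,155)),(a,1,-1,(314.8,147.1)),(b,-1,0,(337.7,159.2)),(b,1,0,(380,158.8))])
topfit([(a,-1,0,(291.3,149.8)),(a,1,-1,(316.7,141.6)),(b,-1,0,(338.8,154.4)),(b,1,0,(381,154))])
E
```

```text
s,n,x -0.3 3.4 -1.1 [[0.0, 0.0], [0.0, 0.1], [-0.0, -0.3], [0.0, 0.2]]
s,n,x 17.7 4.9 -0.1 [[0.0, 0.2], [0.1, 0.8], [-0.4, -0.6], [0.5, -0.1]]
```

```bash
python3 -m pendant '[[[0,-0.09,0.18,0],[0,-0.09,0.18,0],[0,-0.09,0.18,0]]]'; python3 -m pendant '[[[0,-0.09,0.18,0],[0,-0.09,0.18,0],[0,-0.09,0.18,0]]]'; python3 - <<'E'
from plate import *
s=manip.read_state();print(s["eef_pos"],s["wrist_force"],s["moment"],s["finger_gap"])
a=cam("scene");b=cam("side")
crop("scene",270,130,330,180,12,"l6.png",a);crop("side",325,145,390,190,12,"l7.png",b)
E
```

```text
clock: 14.65
eef_pos: [568.1, 150.3, 118.0]
eef_rot: [3.141, -0.002, 0.043]
wrist_force: [1.4, 2.0, 5.0]
finger_gap: 9.6
clock: 14.95
eef_pos: [568.5, 150.4, 117.7]
eef_rot: [3.14, -0.003, 0.042]
wrist_force: [-3.3, -5.3, 18.6]
finger_gap: 9.7
[568.50792436 150.35554229 117.71115544] [-3.28869826 -5.28792833 18.56671334] [-0.94940836  0.74445454  0.04047696] 9.688978604917544
```

View pics/l6.png

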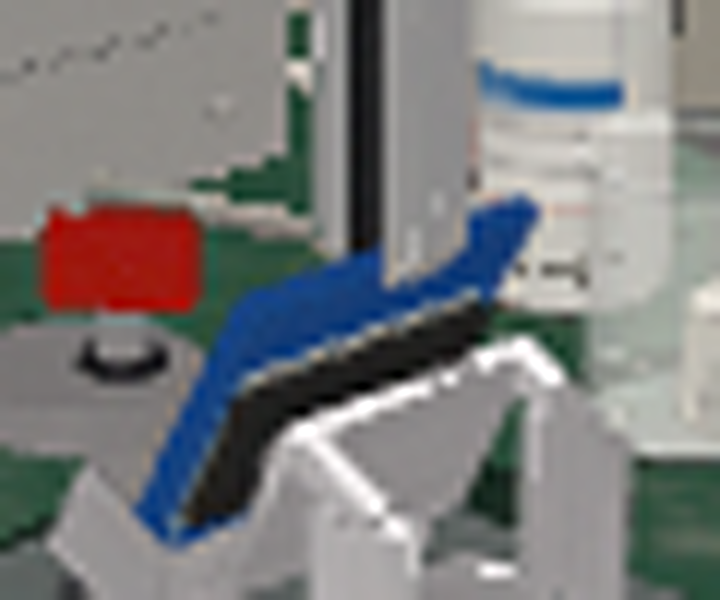

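View pics/l7.png

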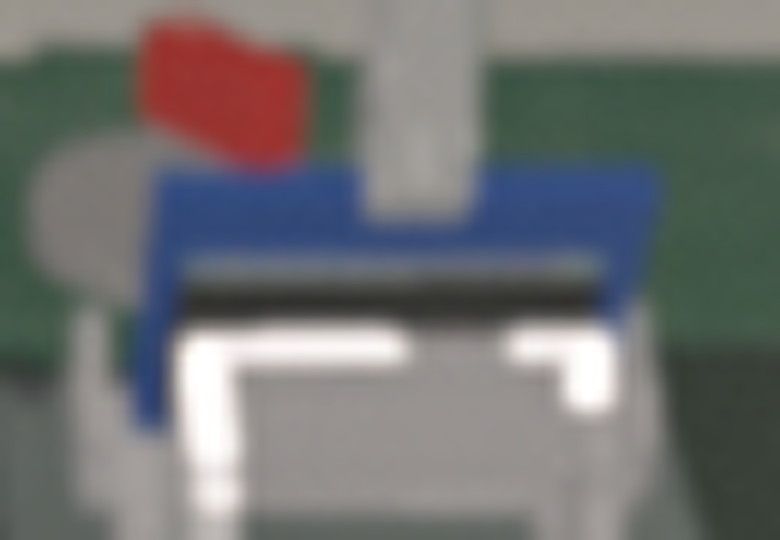

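```bash
python3 -m pendant '[[[0,0.09,-0.18,0],[0,0.13,-0.27,0],[0,0.13,-0.27,0]]]' ; python3 -m pendant '[[[0,0,0,0],[0,0,0,0],[0,0,0,0]]]' -0.36 10; python3 - <<'E'
from plate import *
s=manip.read_state();print(s["eef_pos"],s["wrist_force"],s["moment"],s["finger_gap"])
a=cam("scene");b=cam("side")
crop("scene",270,130,330,180,12,"m6.png",a);crop("side",325,145,390,190,12,"m7.png",b);crop("wrist",220,90,420,260,4,"m8.png")
E
```

```text
clock: 15.35
eef_pos: [567.7, 150.0, 118.3]
eef_rot: [3.142, -0.0, 0.043]
wrist_force: [0.7, 2.2, 2.7]
finger_gap: 9.9
clock: 15.65
eef_pos: [567.3, 149.7, 117.9]
eef_rot: [3.141, 0.001, 0.043]
wrist_force: [0.5, -0.6, 0.0]
finger_gap: 28.6
[567.34358912 149.72676129 117.91044465] [ 0.52939125 -0.55869732  0.01533149] [0.04560155 0.07453215 0.00455121] 28.63268459824009
```

View pics/m6.png

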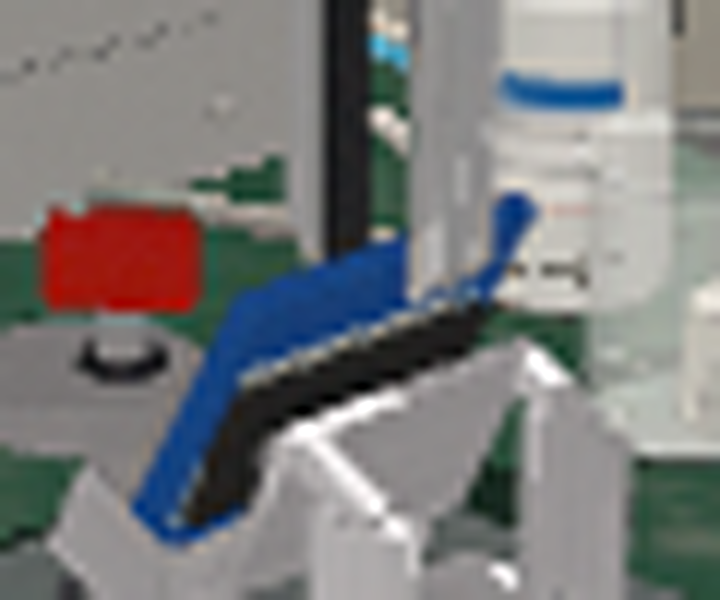

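View pics/m7.png

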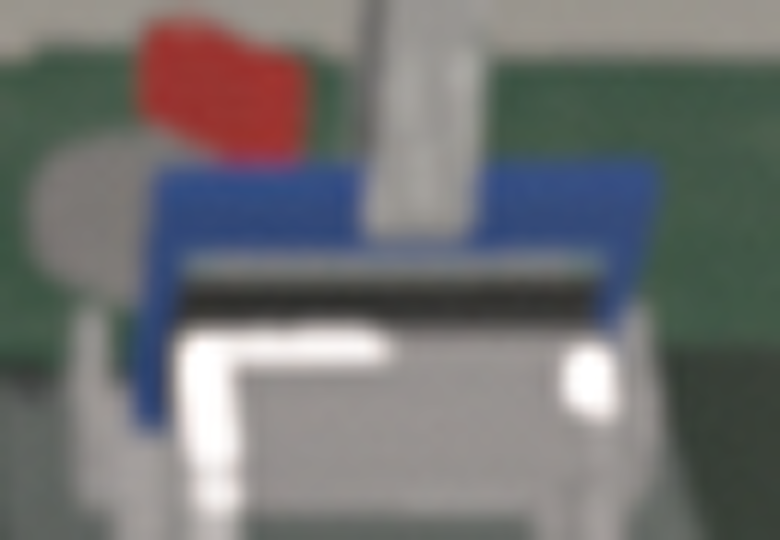

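View pics/m8.png

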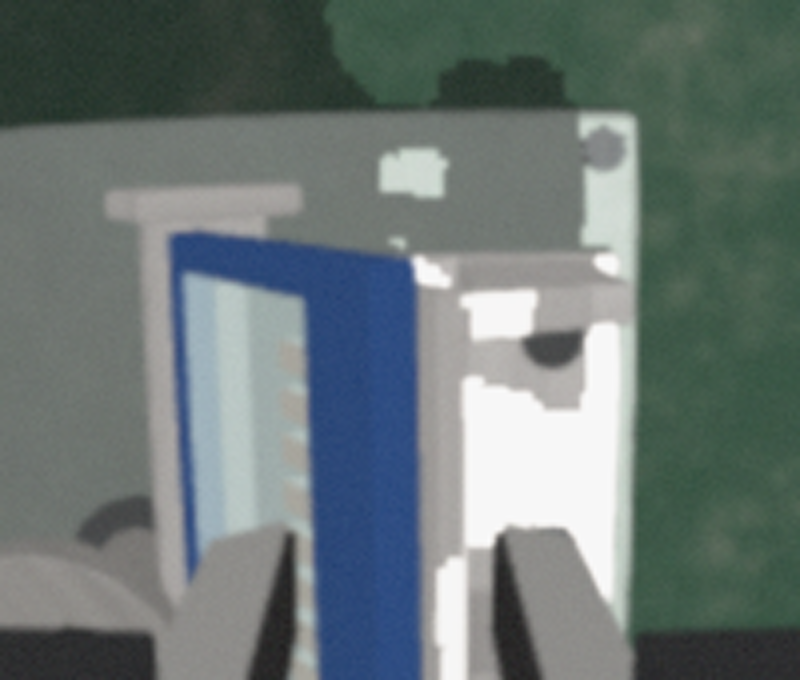

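```bash
python3 -m pendant '[[[0,0,-2,0],[0,0,-5,0],[0,0,-8,-0.15],[0,0,-10,-0.3],[0,0,-10,-0.45]]]' -0.36 10; python3 - <<'E'
from topfit import *
b=cam("side");a=cam("scene")
print(atz(b,(300,147),0),atz(b,(420,147),0))
crop("scene",270,130,330,180,12,"n6.png",a);crop("side",325,145,390,190,12,"n7.png",b)
print(manip.read_state()["eef_pos"])
E
```

```text
clock: 16.3
eef_pos: [568.5, 150.1, 221.5]
eef_rot: [3.14, -0.004, 0.499]
wrist_force: [-0.2, 0.1, -0.1]
finger_gap: 30.2
[406.47645431 451.53159241   0.        ] [780.38120383 467.92494978   0.        ]
[567.66050438 149.97345226 218.74089539]
```

View pics/n6.png

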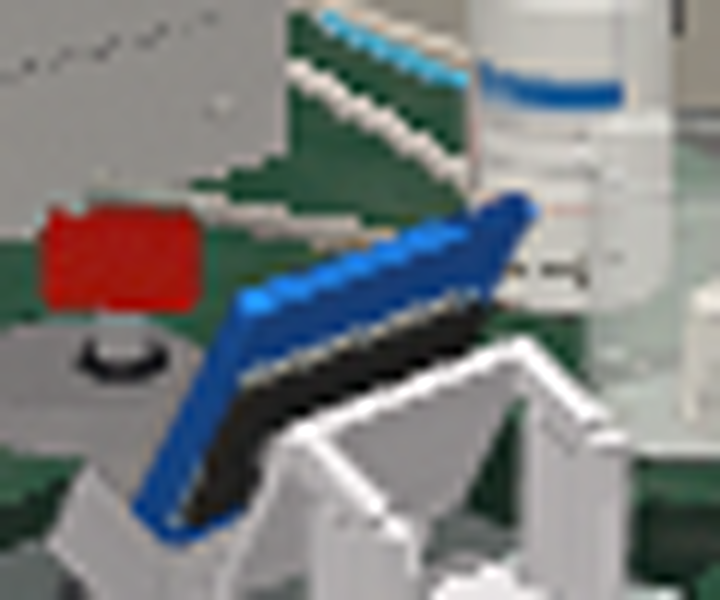

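View pics/n7.png

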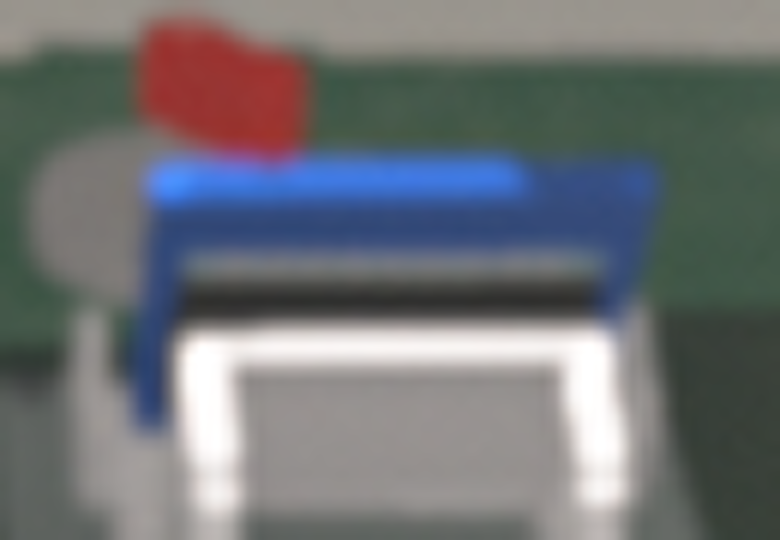

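```bash
python3 -m pendant '[[[0,-1.5,0,-0.15],[-0.1,-3.5,0,-0.3],[-0.2,-5.5,0,-0.45],[-0.24,-6.53,0,-0.6],[-0.24,-6.53,0,-0.75]]]'; python3 -m pendant '[[[0,0,0,-0.15],[0,0,0,-0.3],[0,0,0,-0.45],[0,0,0,-0.6],[0,0,0,-0.75]]]';python3 -m pendant '[[[0,0,0,-0.15],[0,0,0,-0.3],[0,0,0,-0.4],[0,0,0,-0.4],[0,0,0,-0.4]]]'; python3 - <<'E'
from h import *
s=manip.read_state();print(s["eef_pos"],s["eef_rot"],s["joints"])
w=cam("wrist");cv2.imwrite("pics/o1.png",w["frame"][:,:,::-1])
E
```

```text
clock: 16.9
eef_pos: [533.8, 207.4, 217.7]
eef_rot: [-3.141, 0.001, 1.245]
wrist_force: [0.5, -0.7, 0.0]
finger_gap: 29.9
clock: 17.4
eef_pos: [534.4, 206.3, 217.6]
eef_rot: [-3.14, -0.0, 1.994]
wrist_force: [0.2, -0.7, 0.4]
finger_gap: 30.0
clock: 17.9
eef_pos: [534.5, 206.3, 217.9]
eef_rot: [-3.141, -0.0, 2.387]
wrist_force: [-1.8, 0.1, -0.0]
finger_gap: 30.2
[534.47895654 206.33636947 217.88559592] [-3.14089389e+00 -3.73297245e-04  2.38693051e+00] [ 3.04505562e-01  3.48275824e-01  1.44682382e+00 -1.70397945e-05
  1.34728506e+00 -5.11624965e-01]
```

View pics/o1.png

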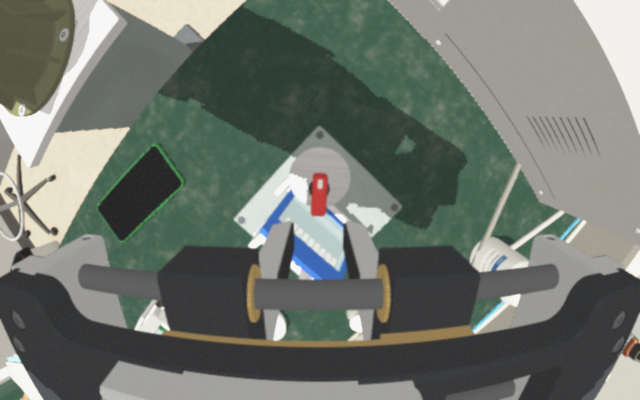

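```bash
python3 - <<'E'
from plate import *
w=cam("wrist");crop("wrist",260,120,380,260,5.5,"o2.png",w)
for th in (2.25,2.36):
  for P in ([-30+19*np.cos(th),22.7+19*np.sin(th),117],[-30-19*np.cos(th),22.7-19*np.sin(th),117],[-30+11*np.cos(th),22.7+11*np.sin(th),77]):
    print(th,((proj(w,W(S0,A(P)))[0]-[260,120])*5.5).round())
E
```

```text
2.25 [334. 322.]
2.25 [311. 546.]
2.25 [328. 329.]
2.36 [321. 322.]
2.36 [323. 547.]
2.36 [321. 329.]
```

View pics/o2.png

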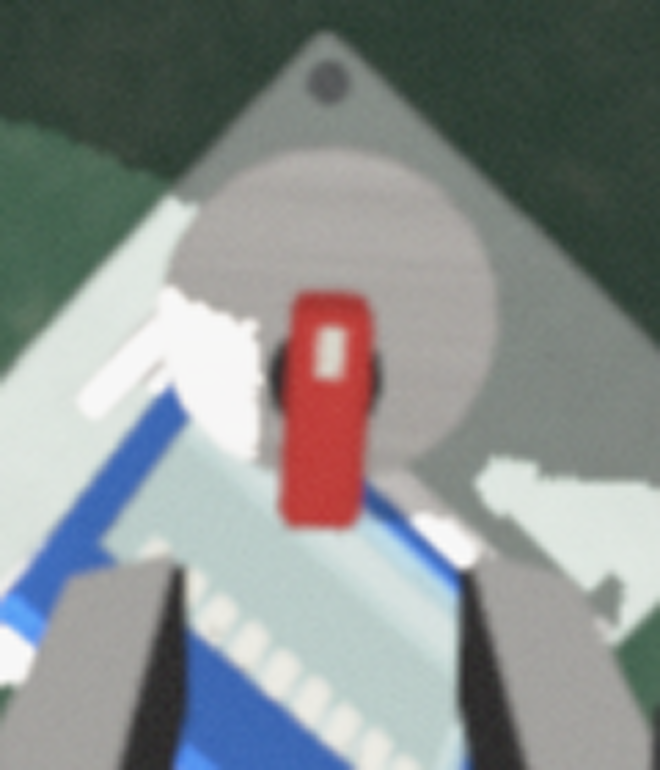

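```bash
python3 -m pendant '[[[0.29,0,2,0.055],[0.29,0,5,0.055],[0.29,0,8,0.055],[0.29,0,10.5,0.055],[0.29,0,12.1,0.055]]]'; python3 -m pendant '[[[0,0,0,0],[0,0,0,0]]]'; python3 - <<'E'
from h import *
s=manip.read_state();print(s["eef_pos"],s["eef_rot"],s["wrist_force"])
w=cam("wrist");crop("wrist",220,90,420,260,4,"p2.png",w);crop("scene",240,90,350,190,7,"p1.png")
E
```

```text
clock: 18.5
eef_pos: [531.8, 208.1, 95.3]
eef_rot: [-3.14, -0.001, 2.335]
wrist_force: [-0.6, -1.0, 0.7]
finger_gap: 29.9
clock: 18.7
eef_pos: [532.7, 208.4, 97.9]
eef_rot: [3.141, 0.0, 2.336]
wrist_force: [-0.2, 0.1, -0.0]
finger_gap: 30.1
[532.68372252 208.43752661  97.88270083] [3.14140700e+00 6.36059037e-05 2.33627763e+00] [-0.16562098  0.11249155 -0.04606595]
```

View pics/p2.png

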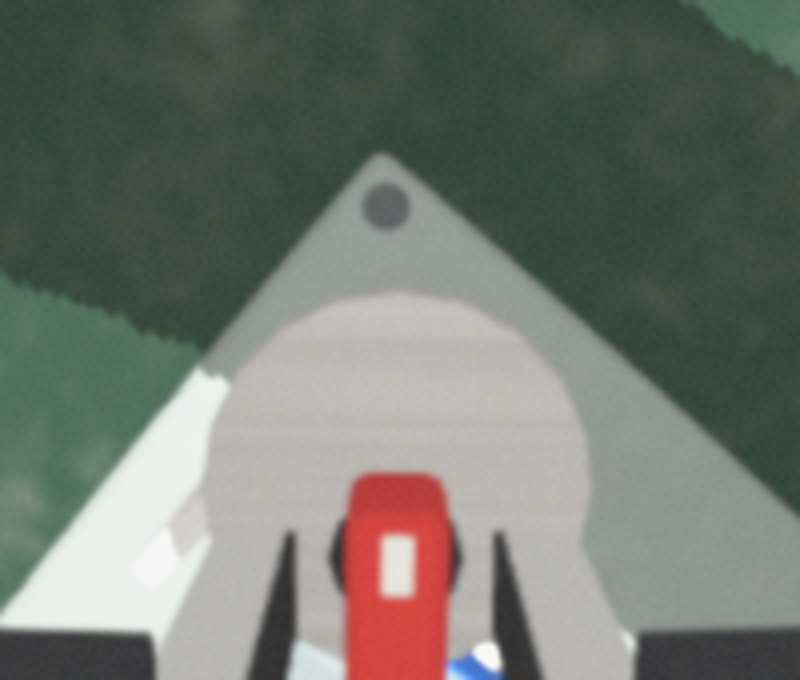

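View pics/p1.png

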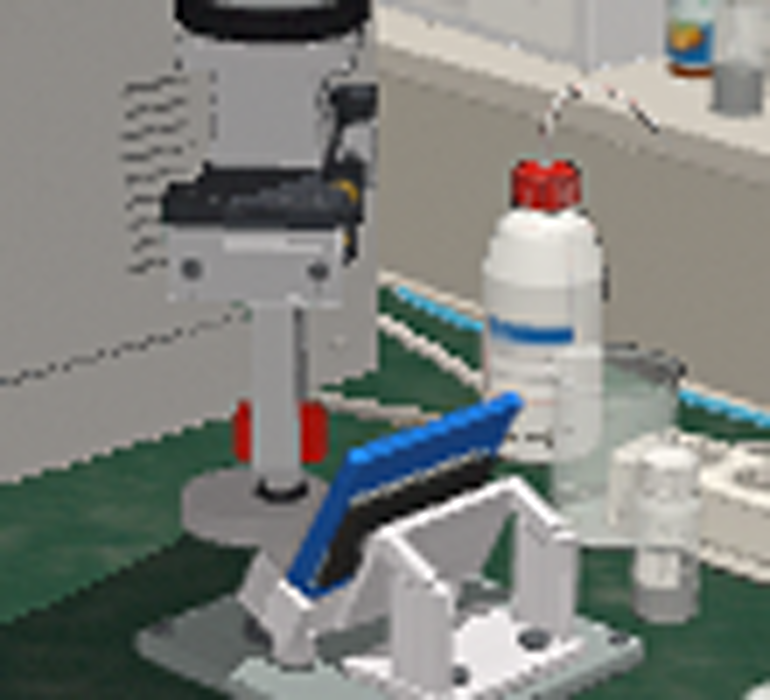

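```bash
python3 -m pendant '[[[0,0,0,0],[0,0,0,0],[0,0,0,0],[0,0,0,0],[0,0,0,0]]]' -1 25; python3 - <<'E'
from h import *
for i in range(3):
  s=manip.read_state();print(s["eef_pos"],s["eef_rot"],s["wrist_force"],s["moment"],s["finger_gap"]);cam("wrist")
E
```

```text
clock: 19.3
eef_pos: [532.8, 208.6, 97.9]
eef_rot: [3.141, 0.0, 2.338]
wrist_force: [0.2, 1.5, 4.9]
finger_gap: 13.6
[532.80645255 208.55521515  97.88588471] [3.14055273e+00 4.11619994e-04 2.33779012e+00] [0.1650475  1.46735254 4.88569958] [ 0.12777735 -0.10860495  0.02976574] 13.617305471813545
[532.80314534 208.54553476  97.87709212] [3.14056532e+00 4.15469877e-04 2.33782669e+00] [0.61989415 1.59002498 5.97754227] [ 0.16620953 -0.06927833 -0.01581881] 13.87329815469071
[532.81079162 208.55706022  97.87933171] [3.14054943e+00 3.94893359e-04 2.33781135e+00] [-0.43374143  1.31997365  6.14243705] [ 0.2307841  -0.05205277  0.07638258] 13.877038977109251
```

```bash
cat > m.py <<'E'
from h import *
M=[];F=[]
for i in range(3):
  s=manip.read_state();M.append(s["moment"]);F.append(s["wrist_force"]);r=s
  cams.camera("side")
print("yaw",r["eef_rot"][2].round(4),"pos",r["eef_pos"].round(2),"M",np.mean(M,0).round(3),"F",np.mean(F,0).round(2),"gap",r["finger_gap"].round(2),"q6",r["joints"][5].round(4),"eff6",r["effort"][5].round(3))
E
python3 -m pendant '[[[0,0,0,-0.1],[0,0,0,-0.2],[0,0,0,-0.3],[0,0,0,-0.3]]]'; python3 m.py;python3 -m pendant '[[[0,0,0,-0.05],[0,0,0,-0.1],[0,0,0,-0.1]]]'; python3 m.py
```

```text
clock: 19.85
eef_pos: [532.8, 208.6, 97.9]
eef_rot: [3.141, 0.001, 2.641]
wrist_force: [0.2, 0.1, 5.3]
finger_gap: 13.9
clock: 20.3
eef_pos: [532.8, 208.6, 97.9]
eef_rot: [3.141, 0.001, 2.74]
wrist_force: [1.4, 2.0, 4.7]
finger_gap: 13.5Traceback (most recent call last):
  File "m.py", line 6, in <module>
    print("yaw",r["eef_rot"][2].round(4),"pos",r["eef_pos"].round(2),"M",np.mean(M,0).round(3),"F",np.mean(F,0).round(2),"gap",r["finger_gap"].round(2),"q6",r["joints"][5].round(4),"eff6",r["effort"][5].round(3))
                                                                                                                               ^^^^^^^^^^^^^^^^^^^^^
AttributeError: 'float' object has no attribute 'round'
Traceback (most recent call last):
  File "m.py", line 6, in <module>
    print("yaw",r["eef_rot"][2].round(4),"pos",r["eef_pos"].round(2),"M",np.mean(M,0).round(3),"F",np.mean(F,0).round(2),"gap",r["finger_gap"].round(2),"q6",r["joints"][5].round(4),"eff6",r["effort"][5].round(3))
                                                                                                                               ^^^^^^^^^^^^^^^^^^^^^
AttributeError: 'float' object has no attribute 'round'
```

```bash
sed -i 's/r\["finger_gap"\].round(2)/round(r["finger_gap"],2)/' m.py; python3 m.py; for k in 1; do :; done
python3 -m pendant '[[[0,0,0,-0.05],[0,0,0,-0.05],[0,0,0,-0.05]]]'; python3 m.py;python3 -m pendant '[[[0,0,0,-0.05],[0,0,0,-0.05],[0,0,0,-0.05]]]'; python3 m.py
```

```text
yaw 2.7379 pos [532.81 208.57  97.85] M [ 0.316 -0.126  0.065] F [0.47 1.   5.24] gap 13.83 q6 -0.8581 eff6 0.079
clock: 20.9
eef_pos: [532.9, 208.6, 97.9]
eef_rot: [3.141, 0.001, 2.788]
wrist_force: [0.3, 1.8, 5.1]
finger_gap: 13.8
yaw 2.7879 pos [532.85 208.58  97.89] M [ 0.319 -0.142  0.081] F [0.19 1.87 5.38] gap 14.14 q6 -0.9081 eff6 0.076
clock: 21.35
eef_pos: [532.8, 208.6, 97.8]
eef_rot: [3.141, 0.001, 2.838]
wrist_force: [1.4, 1.9, 5.9]
finger_gap: 13.6
yaw 2.8379 pos [532.85 208.58  97.89] M [ 0.345 -0.175  0.097] F [0.91 1.26 5.53] gap 13.77 q6 -0.9581 eff6 0.076
```

```bash
python3 -m pendant '[[[0,0,0,-0.05],[0,0,0,-0.05],[0,0,0,-0.05]]]' >/dev/null; python3 m.py;python3 -m pendant '[[[0,0,0,-0.05],[0,0,0,-0.05],[0,0,0,-0.05]]]'>/dev/null; python3 m.py; python3 -m pendant '[[[0,0,0,-0.05],[0,0,0,-0.05],[0,0,0,-0.05]]]' >/dev/null; python3 m.py; python3 -c "
from h import *
crop('scene',240,90,350,190,7,'q1.png');crop('side',325,145,390,190,12,'q2.png')"
```

```text
yaw 2.8879 pos [532.82 208.61  97.86] M [ 0.36  -0.145  0.061] F [0.59 2.09 5.33] gap 13.88 q6 -1.0081 eff6 0.076
yaw 2.9379 pos [532.84 208.62  97.88] M [ 0.374 -0.138  0.036] F [0.3  1.87 5.52] gap 13.76 q6 -1.0581 eff6 0.076
yaw 2.9879 pos [532.82 208.6   97.86] M [ 0.372 -0.173  0.077] F [0.52 1.38 5.  ] gap 13.73 q6 -1.1081 eff6 0.083
```

View pics/q1.png

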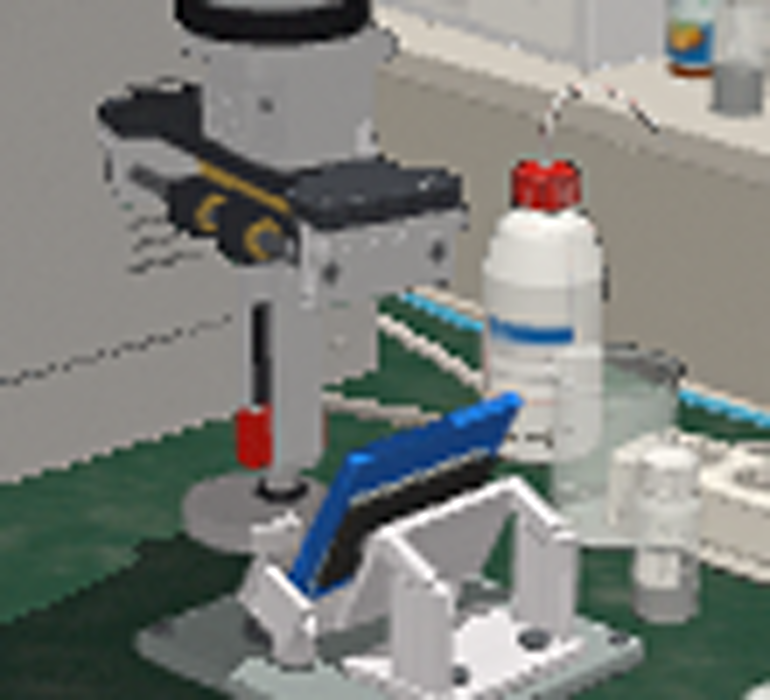

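View pics/q2.png

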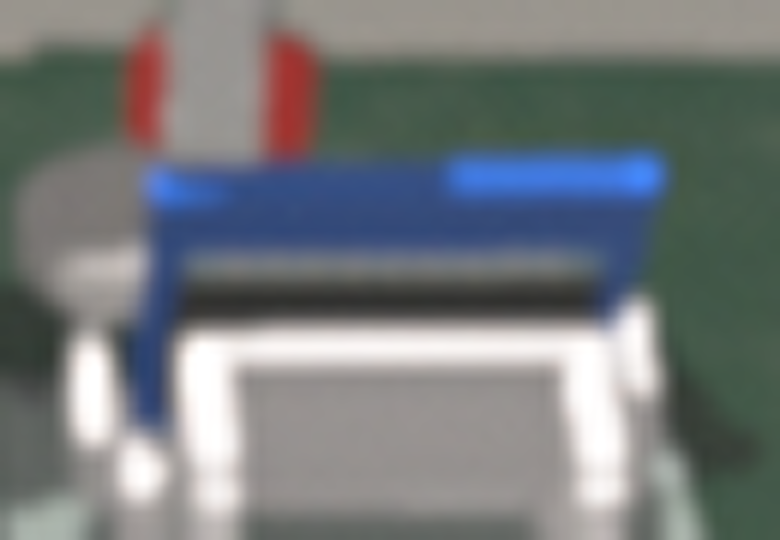

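```bash
python3 m.py; python3 -m pendant '[[[0,0,0,-0.05],[0,0,0,-0.05],[0,0,0,-0.05]]]' ; python3 m.py;python3 -m pendant '[[[0,0,0,-0.03],[0,0,0,-0.03],[0,0,0,-0.03]]]'; python3 m.py
```

```text
yaw 2.9879 pos [532.82 208.61  97.86] M [ 0.402 -0.168  0.085] F [0.86 1.89 5.6 ] gap 13.64 q6 -1.1081 eff6 0.086
clock: 23.4
eef_pos: [532.8, 208.6, 97.9]
eef_rot: [3.141, 0.001, 3.038]
wrist_force: [1.3, 3.0, 5.9]
finger_gap: 13.7
yaw 3.038 pos [532.82 208.62  97.87] M [ 0.392 -0.138  0.072] F [0.99 2.04 5.63] gap 14.02 q6 -1.1581 eff6 0.083
clock: 23.85
eef_pos: [532.8, 208.6, 97.9]
eef_rot: [3.141, 0.001, 3.068]
wrist_force: [0.8, 1.9, 5.9]
finger_gap: 13.7
yaw 3.0679 pos [532.82 208.64  97.87] M [ 0.411 -0.165  0.053] F [0.94 1.8  5.72] gap 13.75 q6 -1.1881 eff6 0.037
```

```bash
cat > trk.py <<'E'
from h import *
import sys
ref=cv2.cvtColor(cv2.imread("pics/p1.png"),cv2.COLOR_BGR2GRAY)
def reg(im,box):
    x0,y0,x1,y1=box
    a=cv2.GaussianBlur(ref[y0:y1,x0:x1],(0,0),5).astype(np.float32);b=cv2.GaussianBlur(im[y0:y1,x0:x1],(0,0),5).astype(np.float32)
    Wm=np.eye(2,3,dtype=np.float32)
    cc,Wm=cv2.findTransformECC(a,b,Wm,cv2.MOTION_TRANSLATION,(3,200,1e-6),None,5)
    return (Wm[:,2]/7).round(2),round(cc,4)
def run(name):
    im=cv2.cvtColor(cv2.imread("pics/"+name),cv2.COLOR_BGR2GRAY)
    # red/blue free: pad lower-left region; cassette top right corner; static frame
    for nm,box in [("cass-left",(290,420,390,600)),("pad",(330,440,500,590)),("cass-tr",(460,380,540,470)),("static frame",(380,520,600,690)),("vial",(620,420,770,640))]:
        try: print(name,nm,*reg(im,box))
        except Exception as e: print(nm,"fail")
E
python3 - <<'E'
from trk import *
crop('scene',240,90,350,190,7,'r1.png')
run("q1.png");run("r1.png")
E
```

```text
q1.png cass-left [0.24 0.02] 0.8897
q1.png pad [-0.01  0.01] 0.9943
q1.png cass-tr [-0.03 -0.01] 0.9986
q1.png static frame [ 0. -0.] 0.9999
q1.png vial [-0.01 -0.  ] 0.9999
r1.png cass-left [0.34 0.06] 0.8463
r1.png pad [ 0.01 -0.01] 0.9911
r1.png cass-tr [-0.05 -0.04] 0.9887
r1.png static frame [-0.   -0.01] 0.9993
r1.png vial [-0.  0.] 1.0
```

```bash
python3 -m pendant '[[[0,0,0,-0.08],[0,0,0,-0.08],[0,0,0,-0.08]]]' >/dev/null; python3 m.py; python3 -c "
from trk import *
crop('scene',240,90,350,190,7,'r2.png');run('r2.png')"
python3 -m pendant '[[[0,0,0,-0.08],[0,0,0,-0.08],[0,0,0,-0.08]]]' ; python3 m.py; python3 -c "
from trk import *
crop('scene',240,90,350,190,7,'r3.png');run('r3.png')"
```

```text
yaw -3.1353 pos [532.85 208.67  97.9 ] M [ 0.45  -0.179  0.066] F [0.78 2.14 4.97] gap 13.87 q6 -1.2681 eff6 0.085
r2.png cass-left [0.45 0.07] 0.8329
r2.png pad [0.05 0.01] 0.9884
r2.png cass-tr [-0.05 -0.01] 0.9883
r2.png static frame [ 0. -0.] 1.0
r2.png vial [-0.  0.] 1.0
clock: 24.85
eef_pos: [532.8, 208.7, 97.9]
eef_rot: [3.141, 0.001, -3.055]
wrist_force: [0.1, 2.3, 4.9]
finger_gap: 13.9
yaw -3.0552 pos [532.85 208.68  97.9 ] M [ 0.479 -0.161  0.096] F [0.37 2.45 5.04] gap 13.71 q6 -1.3481 eff6 0.087
r3.png cass-left [0.47 0.16] 0.8317
r3.png pad [0.06 0.03] 0.9863
r3.png cass-tr [0.13 0.03] 0.9863
r3.png static frame [ 0. -0.] 1.0
r3.png vial [-0.  0.] 1.0
```

```bash
python3 -m pendant '[[[0,0,0,-0.08],[0,0,0,-0.08],[0,0,0,-0.08]]]' >/dev/null; python3 m.py; python3 -c "
from trk import *
from plate import *
c=crop('scene',240,90,350,190,7,'r4.png');run('r4.png')
P=A([0,0,35])+60*U; print('px per mm -n',proj(c,W(S0,P-N))-proj(c,W(S0,P)))"

```

```text
yaw -2.9755 pos [532.82 208.7   97.88] M [ 0.563 -0.14  -0.056] F [0.98 2.14 5.81] gap 13.57 q6 -1.428 eff6 -0.052
r4.png cass-left [0.5  0.21] 0.832
r4.png pad [0.09 0.06] 0.9855
r4.png cass-tr [0.3  0.12] 0.985
r4.png static frame [0. 0.] 0.9999
r4.png vial [-0.  0.] 1.0
px per mm -n [[0.21361995 0.2269362 ]]
```

View pics/r4.png

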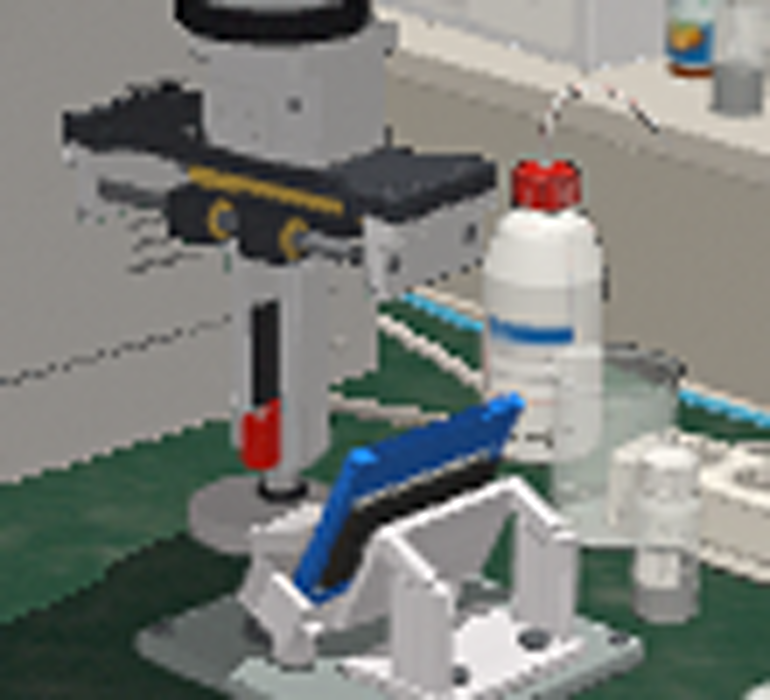

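```bash
cat > trk2.py <<'E'
from plate import *
def G(f): return cv2.cvtColor(cv2.imread("pics/"+f),cv2.COLOR_BGR2GRAY)
def reg(r,i,box,sc,cont=True):
    x0,y0,x1,y1=box
    a=cv2.GaussianBlur(r[y0:y1,x0:x1],(0,0),sc*.6).astype(np.float32);b=cv2.GaussianBlur(i[y0:y1,x0:x1],(0,0),sc*.6).astype(np.float32)
    Wm=np.eye(2,3,dtype=np.float32)
    try:
        cc,Wm=cv2.findTransformECC(a,b,Wm,cv2.MOTION_TRANSLATION,(3,300,1e-7),None,5)
        return (Wm[:,2]/sc).round(2),round(cc,4)
    except Exception: return ("fail",0)
def side(ref,new):
    r,i=G(ref),G(new)
    for nm,box in [("top edge L",(220,140,430,215)),("right edge",(560,150,690,330)),("pad strip",(220,235,580,330)),("frame",(170,335,630,500))]: print("side",nm,*reg(r,i,box,12))
E
python3 - <<'E'
from trk2 import *
b=crop("side",325,145,390,190,12,"s4.png")
side("q2.png","s4.png");side("n7.png","q2.png")
P=A([0,0,35])+60*U; print('px per mm -n',proj(b,W(S0,P-N))-proj(b,W(S0,P)),"+x",proj(b,W(S0,P+[1,0,0]))-proj(b,W(S0,P)))
E
```

```text
side top edge L [ 1.77 -0.02] 0.9959
side right edge [0.12 0.11] 0.9709
side pad strip [-0.3   0.11] 0.9225
side frame [0.   0.02] 0.9978
side top edge L fail 0
side right edge [0.11 0.23] 0.7374
side pad strip [-0.18  0.  ] 0.9952
side frame [ 0.01 -0.01] 0.9879
px per mm -n [[0.0219379  0.34087239]] +x [[0.41408893 0.00098948]]
```

View pics/s4.png

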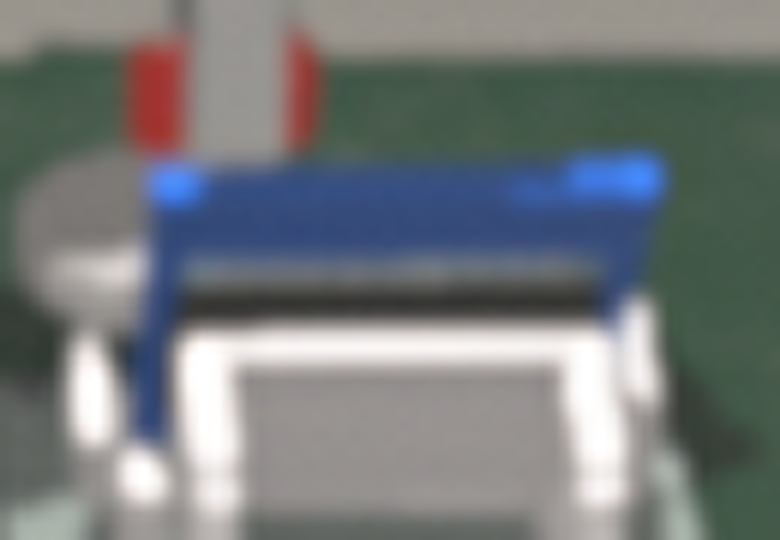

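```bash
python3 -m pendant '[[[0,0,0,-0.08],[0,0,0,-0.08],[0,0,0,-0.08]]]' ; python3 m.py; python3 -c "
from trk import *
c=crop('scene',240,90,350,190,7,'r5.png');run('r5.png')
from trk2 import *
crop('side',325,145,390,190,12,'s5.png')
side('q2.png','s5.png');print('vs s4');side('s4.png','s5.png')"

```

```text
clock: 25.9
eef_pos: [532.8, 208.7, 97.9]
eef_rot: [3.141, 0.001, -2.896]
wrist_force: [1.1, 2.0, 5.7]
finger_gap: 14.0
yaw -2.8956 pos [532.84 208.7   97.87] M [ 0.635 -0.113 -0.143] F [0.47 2.39 5.41] gap 13.71 q6 -1.5079 eff6 -0.136
r5.png cass-left [0.59 0.25] 0.8389
r5.png pad [0.1  0.09] 0.9886
r5.png cass-tr [0.4  0.14] 0.9854
r5.png static frame [0.   0.01] 0.9999
r5.png vial [-0.  0.] 1.0
side top edge L [2.07 0.26] 0.995
side right edge [0.13 0.24] 0.98
side pad strip [0.23 0.25] 0.9061
side frame [-0.    0.02] 0.9966
vs s4
side top edge L [0.63 0.35] 0.9683
side right edge [0.01 0.12] 0.9692
side pad strip [0.87 0.1 ] 0.963
side frame [-0.    0.01] 0.9991
```

View pics/s5.png

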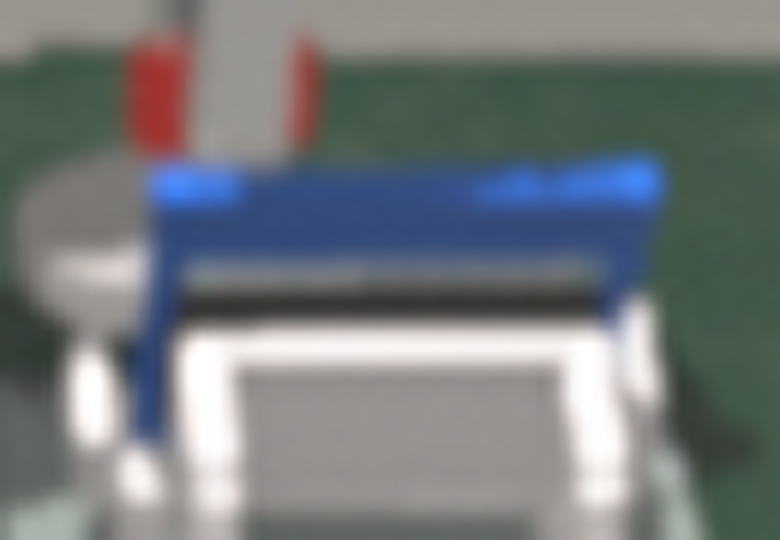

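View pics/r5.png

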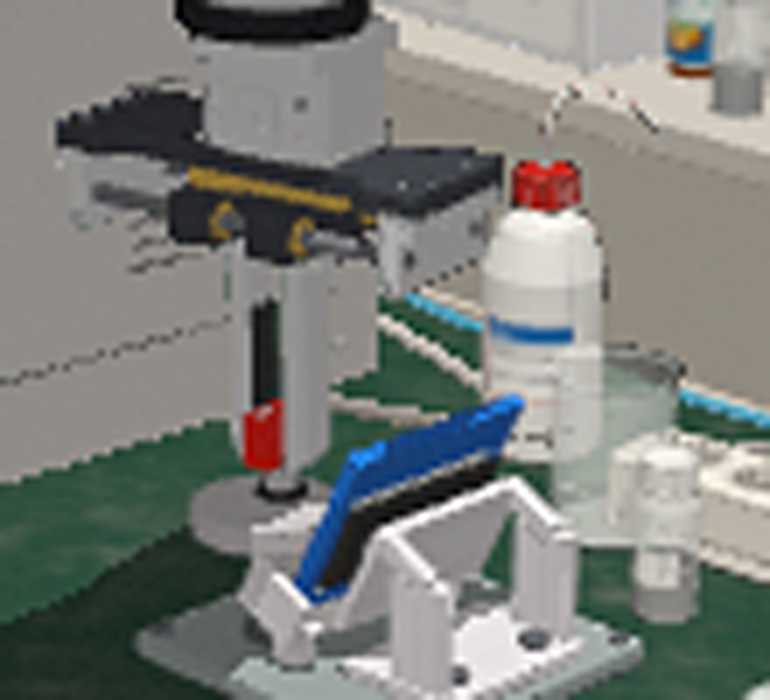

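```bash
python3 -m pendant '[[[0,0,0,-0.07],[0,0,0,-0.07],[0,0,0,-0.07]]]' >/dev/null; python3 m.py; python3 -m pendant '[[[0,0,0,-0.07],[0,0,0,-0.07],[0,0,0,-0.07]]]' ; python3 m.py; python3 -c "
from trk import *
c=crop('scene',240,90,350,190,7,'r6.png');run('r6.png')
from trk2 import *
crop('side',325,145,390,190,12,'s6.png')
side('q2.png','s6.png')"

```

```text
yaw -2.8259 pos [532.8  208.72  97.9 ] M [ 0.66  -0.056 -0.356] F [0.61 2.43 5.3 ] gap 13.89 q6 -1.5777 eff6 -0.348
clock: 26.9
eef_pos: [532.8, 208.8, 97.9]
eef_rot: [3.141, 0.001, -2.756]
wrist_force: [0.1, 2.7, 5.4]
finger_gap: 14.3
yaw -2.7559 pos [532.8  208.74  97.9 ] M [ 0.684 -0.032 -0.372] F [-0.08  2.51  5.5 ] gap 14.05 q6 -1.6477 eff6 -0.352
r6.png cass-left [0.72 0.29] 0.8194
r6.png pad [0.12 0.13] 0.9811
r6.png cass-tr [0.72 0.29] 0.9842
r6.png static frame [-0.    0.01] 0.9971
r6.png vial [-0.  0.] 1.0
side top edge L [3.14 3.26] 0.9918
side right edge [0.15 0.4 ] 0.895
side pad strip [-0.53  0.43] 0.8253
side frame [-0.1   0.06] 0.984
```

View pics/s6.png

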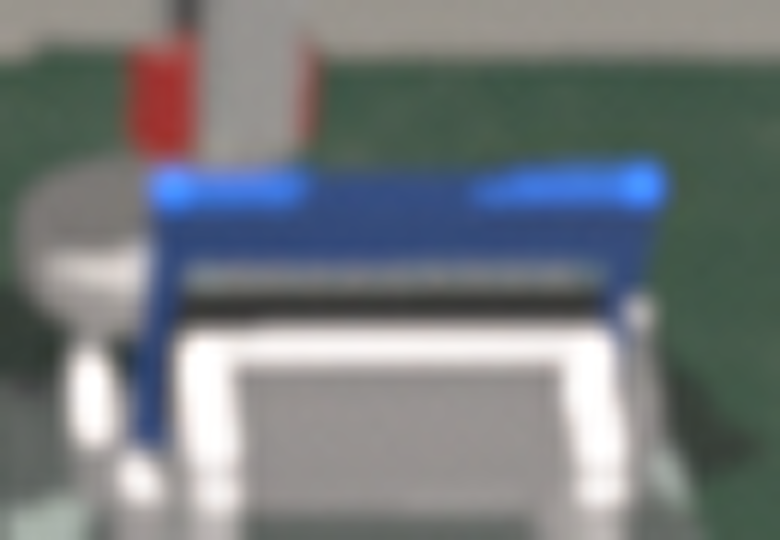

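View pics/r6.png

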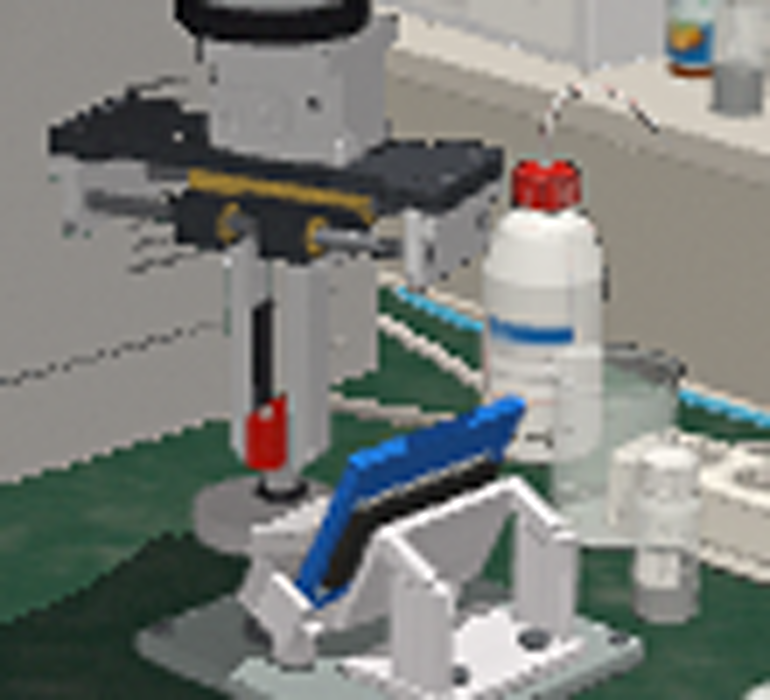

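```bash
python3 - <<'E'
from h import *
def edges(f):
    im=cv2.imread("pics/"+f).astype(float)
    sub=im[:, 200:590]
    B,Gc,R=[sub[:,:,i].mean(1) for i in range(3)]
    out=[]
    s=(B-R)  # saturation blue: ends at glass
    def cross(p,lo,hi,lev):
        for r in range(lo,hi):
            if (p[r]-lev)*(p[r+1]-lev)<=0: return r+(lev-p[r])/(p[r+1]-p[r])
    s0=s[215:245].mean();s1=s[262:300].min()
    out.append(cross(s,235,300,(s0+s1)/2))
    g=Gc; mn=g[280:330].min(); mx=g[250:290].max(); r0=250+int(np.argmax(g[250:290]))
    out.append(cross(g,r0,330,(mn+mx)/2))
    rmin=280+int(np.argmin(g[280:330])); wm=g[330:360].max()
    out.append(cross(g,rmin,360,(mn+wm)/2))
    # top bg->blue edge
    t=s; b0=s[100:140].mean(); out.append(cross(s,140,200,(b0+s0)/2))
    return out
for f in ["n7.png","q2.png","s4.png","s5.png","s6.png"]: print(f,[None if v is None else round(v/12,2) for v in edges(f)])
w=cam("wrist");crop("wrist",250,150,400,270,5,"t1.png",w)
E
```

```text
n7.png [np.float64(21.24), np.float64(23.5), np.float64(27.12), np.float64(12.56)]
q2.png [np.float64(21.25), np.float64(23.5), np.float64(27.13), np.float64(12.78)]
s4.png [np.float64(21.77), np.float64(23.98), np.float64(27.15), np.float64(13.4)]
s5.png [np.float64(22.0), np.float64(24.16), np.float64(27.17), np.float64(13.48)]
s6.png [np.float64(22.16), np.float64(24.32), np.float64(27.18), np.float64(13.6)]
```

View pics/t1.png

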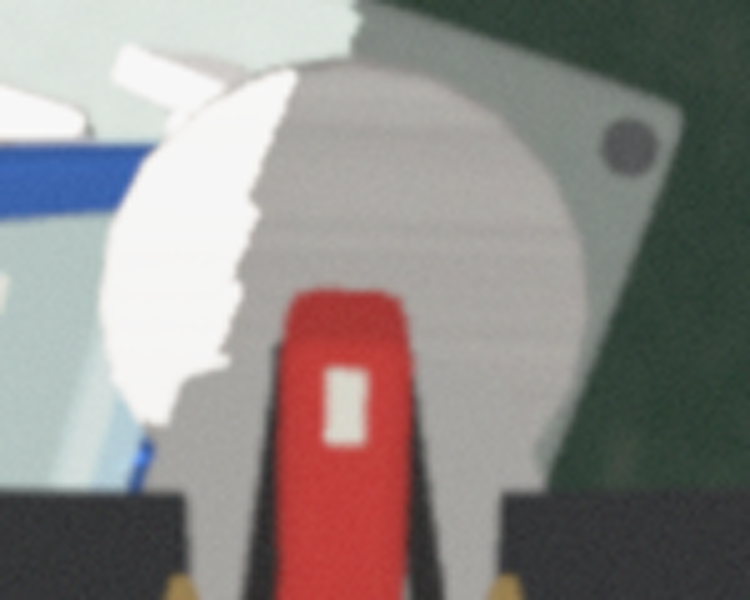

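```bash
python3 -m pendant '[[[0,0,0,0],[0,0,0,0],[0,0,0,0]]]' -0.4 10; python3 -m pendant '[[[0,0,-1,0],[0,0,-4,0],[0,0,-8,0],[0,0,-12,0],[0,0,-14,0]]]' ; python3 - <<'E'
from h import *
s=manip.read_state();print(s["eef_pos"],s["wrist_force"],s["clock"])
crop("side",325,145,390,190,12,"u2.png");crop("scene",240,90,350,190,7,"u1.png");w=cam("wrist");crop("wrist",220,90,420,260,4,"u3.png",w)
E
```

```text
clock: 27.5
eef_pos: [532.3, 208.2, 97.0]
eef_rot: [-3.142, -0.001, -2.755]
wrist_force: [0.0, 0.4, 0.4]
finger_gap: 27.9
clock: 28.0
eef_pos: [533.0, 208.6, 241.8]
eef_rot: [-3.141, 0.005, -2.755]
wrist_force: [0.3, 0.1, 0.3]
finger_gap: 28.0
[533.04137814 208.551883   241.81584366] [0.27569815 0.09475987 0.2748528 ] 28.0
```

View pics/u1.png

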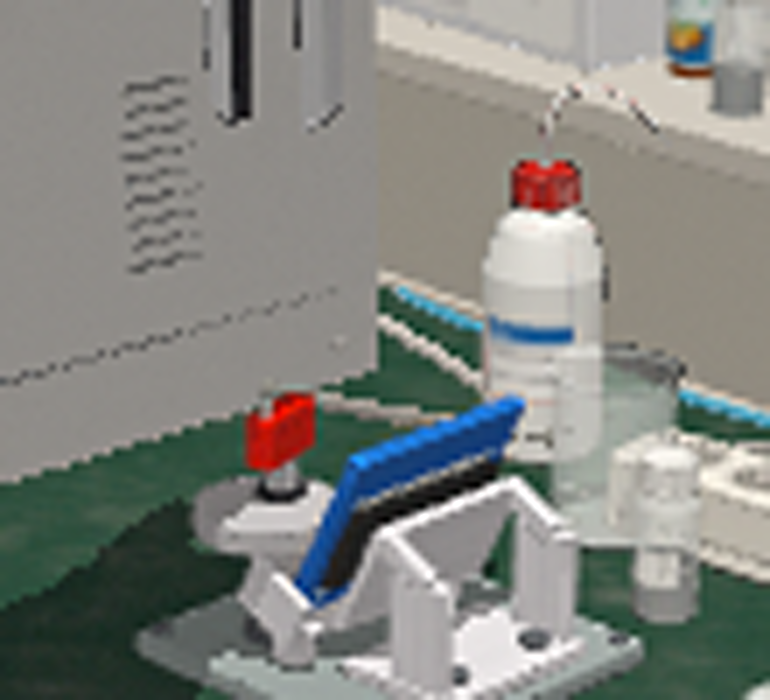

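View pics/u2.png

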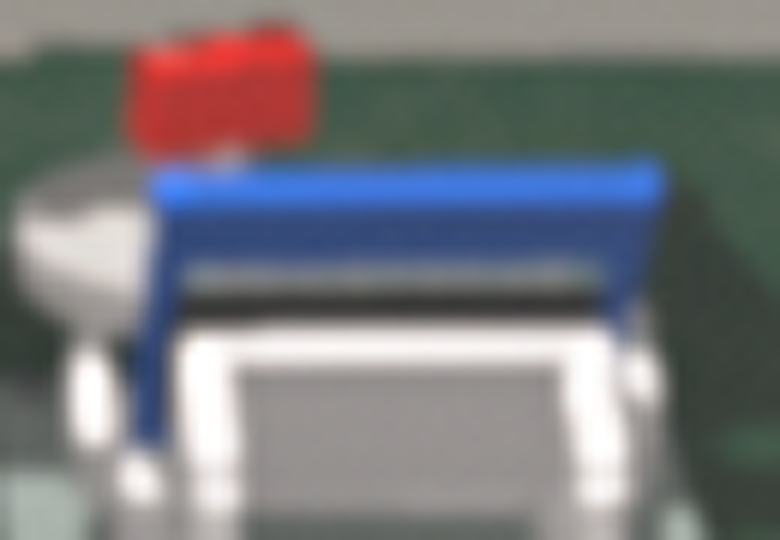

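View pics/u3.png

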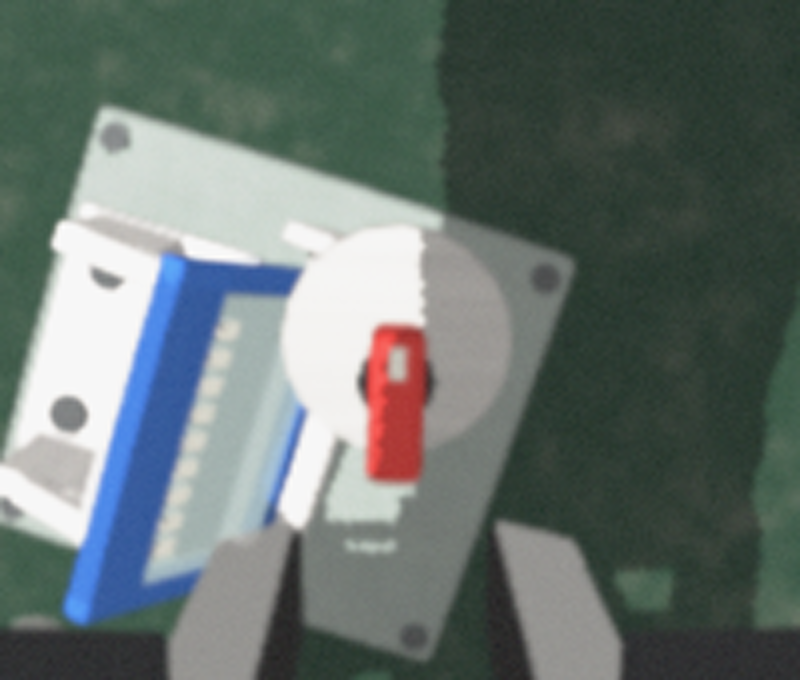

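```bash
python3 - <<'E'
from h import *
def edges(f,a,b):
    im=cv2.imread("pics/"+f).astype(float);sub=im[:,a:b]
    B,g,R=[sub[:,:,i].mean(1) for i in range(3)];s=B-R
    def cross(p,lo,hi,lev):
        for r in range(lo,hi):
            if (p[r]-lev)*(p[r+1]-lev)<=0: return (r+(lev-p[r])/(p[r+1]-p[r]))/12
    s0=s[215:245].mean();s1=s[262:300].min()
    mn=g[280:330].min();r0=250+int(np.argmax(g[250:290]));mx=g[r0];rm=280+int(np.argmin(g[280:330]));wm=g[330:360].max()
    return np.round([cross(s,235,300,(s0+s1)/2),cross(g,r0,330,(mn+mx)/2),cross(g,rm,360,(mn+wm)/2),cross(s,140,200,(s[100:140].mean()+s0)/2)],2)
for f in ["n7.png","s6.png","u2.png"]:
    print(f,edges(f,200,590),"L",edges(f,200,330),"R",edges(f,460,590))
from topfit import *
a=cam("scene");b=cam("side")
# scene top corners from u1 (7x, off 240,90); side u2 (12x off 325,145)
topfit([(a,-1,0,(240+352/7,90+458/7)),(a,1,-1,(240+523/7,90+402/7)),(b,-1,0,(325+152/12,145+172/12)),(b,1,0,(325+664/12,145+168/12))])
E
```

```text
n7.png [21.24 23.5  27.12 12.56] L [21.2  23.53 27.24 12.67] R [21.24 23.43 27.05 12.63]
s6.png [22.16 24.32 27.18 13.6 ] L [22.14 24.39 27.3  13.56] R [22.14 24.23 27.11 13.36]
u2.png [22.12 24.3  27.18 12.98] L [22.19 24.38 27.31 12.81] R [22.05 24.22 27.11 12.94]
s,n,x -0.1 2.2 -0.8 [[-0.5, -0.2], [0.4, -0.0], [0.1, -0.1], [-0.1, 0.3]]
```

```bash
python3 -m pendant '[[[0,0,-1,0],[0,0,-2,0],[0,0,-2,0],[0,0,-2,0]]]'; python3 - <<'E'
from h import *
b=cam("side");crop("side",290,130,430,340,3.7,"v2.png",b)
E
```

```text
clock: 28.65
eef_pos: [532.6, 208.4, 257.4]
eef_rot: [-3.142, 0.0, -2.755]
wrist_force: [0.1, 0.1, -0.2]
finger_gap: 28.1
```

View pics/v2.png

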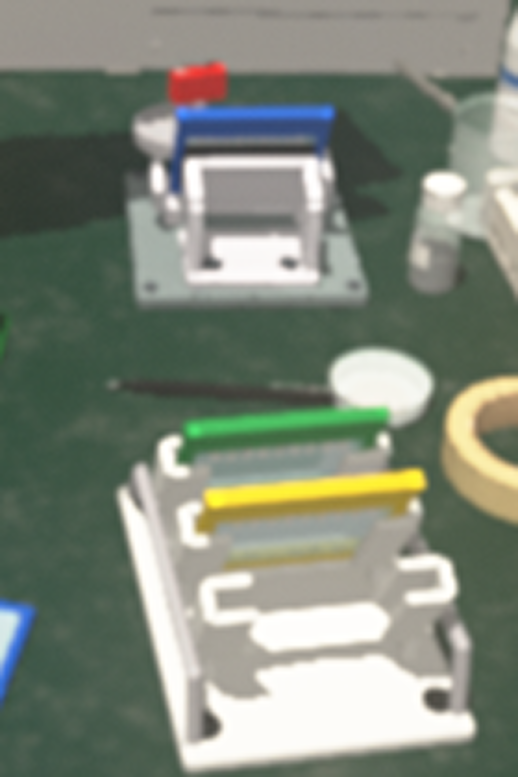

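The side view shows blue clamped in the stand at crop (255,120). Green and yellow are still standing in the rack, blue's slot is empty, and the gripper is clear.

```bash
python3 -c "
from cell import manip
print(manip.sign_off())"
```

```text
the job is handed in; nothing more can be done
None
```

The blue cassette is in the clamp stand, leaning against the black pad with the lobe bearing on it, and I handed the job in at about 28.7 s. I drew it up out of the rack's -y slot, slid it down the pad until it touched the trough floor, let go, and then turned the red knob about 1.2 rad counter-clockwise.

**Last checks**
- **Cassette:** it fits at 0 mm above the trough floor and about 1 mm off centre along x. Its tilt was assumed in that fit; that it lies flat rests on the picture and on its left and right sides moving back equally.
- **Pad:** the side camera shows it pushed back about 2.3 mm of its 4 mm, evenly left and right, and it stayed there after I released the knob.
- **Rack and robot:** the green and yellow cassettes are still standing in the rack. The gripper is clear and the wrist force is about 0.

**What disagreed or is uncertain**
- **Knob torque:** it was erratic and changed sign before contact. It ended near 0.35 N m and hardly rose on the last turning step, so I judged the push from the pad's movement in the pictures. Taken literally, that torque would mean at least 3 mm of push.
- **Pad tracking:** a first image tracking gave only about 1.2 mm. I discounted it because its window included parts of the stand that do not move.
- **Stand and rack positions:** the corners of both base plates came out about 8 mm from where their stated centres put them. I worked from the knob, disc and cassettes instead.
- **Floor contact:** setting the cassette down briefly gave about 19 N at the wrist before I backed off.

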